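Charge the bead mill jar and close it

TASK

Take the scoop of grinding balls out from under the low clear shelf, pour all the balls into the mill jar with the upright shaft in its middle, and stand the empty scoop back upright on the bench. Only once all the balls are in, slide the jar's lid, hub up, over the shaft and lower it gently until it lies flat on the jar's rim. Leave the bottle, the beaker and the tube rack where they stand.

Things in the scene. Friction and masses are not known exactly. Their poses are not given: they have to be found in the camera images.
- scoop: loose aluminium scoop (0.18 kg) with grey bar handle, holding six balls. Origin: centre of the cup's underside; x to the pouring lip, z up. Cup 75 wide, floor x -35..31, 4 thick, walls 3 thick, 44 high; front wall leans out 45 deg up to the lip: starts to empty tipped over 45 deg, empties well at 75. Handle 18 wide (y), 22 thick, from (-34,0,28) up 15 deg to its end (-112,0,48)
- scoop_grip (a point): point on the handle's axis 14 mm from its end, where it can be gripped across y; at (-98, 0, 45) mm in the scoop's frame
- scoop_lip (a point): middle of the pouring lip's edge, at (68, 0, 38) mm in the scoop's frame; the lip is 75 wide
- riser: fixed bench shelf over the scoop's cup (only the last 14-22 mm of the handle stick out in front, and the lip behind): clear acrylic board 140 (x) x 300 (y), underside 130, top 142 above the bench, on two white 12 mm end panels at y +-144; open in front (-x) and behind. Three white pots on its ends, up to 211 high. Origin: on the bench; board from x = -100 (front edge) to 40
- jar: fixed mill jar: grey foot of diameter 130, 12 high, with an open steel jar of outer diameter 120, inner 112, floor at 16, rim at 85 above the bench, and an upright steel shaft of diameter 18 on its axis, top at 120, with a tapered tip (8 long, diameter 10 at the top). Origin: on the axis, on the bench; z up
- jar_rim (a point): centre of the jar's mouth at rim height, 85 above the bench
- shaft_top (a point): top of the shaft, 120 above the bench
- lid: the jar's loose lid, 0.16 kg, flat on the bench, hub up: steel disc of diameter 124, 6 thick, with a grey hub tube of outer diameter 40, its top 50 above the disc's underside; bore of diameter 22 right through (shaft 18). Origin: on the axis, at the underside; z up
- lid_hub (a point): on the lid's axis, 35 above its underside: where the hub can be gripped
- bottle: clear bottle with green cap, diameter 72, 170 high, a bystander; origin at its underside
- beaker: empty glass beaker, diameter 72, 95 high, a bystander; origin at its underside
- tube_rack: purple tube rack with capped tubes, 90 (x) x 200 (y), 71 high with its tubes, a bystander; origin at its underside
- ball0_center (a point): centre of a white ceramic grinding ball of diameter 22, 22 g
- ball1_center (a point): centre of a white ceramic grinding ball of diameter 22, 22 g
- ball2_center (a point): centre of a white ceramic grinding ball of diameter 22, 22 g
- ball3_center (a point): centre of a white ceramic grinding ball of diameter 22, 22 g
- ball4_center (a point): centre of a white ceramic grinding ball of diameter 22, 22 g
- ball5_center (a point): centre of a white ceramic grinding ball of diameter 22, 22 g
Not all that is in view belongs to the job. Several things have the shape of the lid; the one meant has the colours described above.

How it is judged:
By the outcome, as a careful person would: the job done as asked, in the order asked, and still so for the second after the job is handed in, with the robot touching nothing.
It also fails if it takes over 69 s, if anything falls off the work surface, if the arm or the gripper's body presses on something with over 40 N, if the wrist force passes 120 N, or if a joint passes its speed limit or range.

ROBOT

A 6-joint arm with a two-finger parallel gripper is mounted at the origin on the work surface. World frame = base frame: x ahead of the robot, y to its left, z up, the work surface at z = 0. Lengths are in m, angles in rad, forces in N, time in s.
With the tool pointing down it reaches from about 0.25 to 0.725 m from the base axis. Payload 4 kg.
Tool frame: the origin (TCP) lies midway between the tips of the shut fingers; the grasp point (between the pads) lies 19 mm behind it (bot.grip_depth is the distance from the TCP to the grasp point, in m); z points along the fingers, y is the line along which they close (so a half turn about z gives the same grasp; the last joint's range is limited). The gripper opens to 85 mm and grips with 20 to 120 N. Pads are 22 mm wide; open, the fingers measure 114 mm over their backs; the gripper's body (76 mm by 85 mm) begins 54 mm behind the grasp point. The pads swing forward as they close: fully open they stand 13 mm farther back than shut.
Start: joints at [-1.304, 0.241, 0.005, 1.335, 0, 1.571], TCP at [0.132, -0.482, 0.231] pointing down, gripper open.
Joint ranges: [-2.72, 2.72], [-1.05, 1.87], [-1.09, 1.28], [-1.99, 2.15], [-1.42, 1.44], [-3.14, 3.14]. Speed limits (rad/s): [2.79, 2.79, 3.14, 3.14, 3.14, 3.14].

INTERFACE

Orientations are given as a unit quaternion [x, y, z, w].
In Python, from workcell import bot gives the robot as it stands.
- The arm moves only by the shell command python3 -m creep 'ROWS'. ROWS is JSON, one flat list of numbers, 5 for each row, row after row: the shift along the world's x, y, z in m, then the turn about the world's z in rad, then the finger opening in m, from 0 to 0.0854. In form: [x, y, z, twist, claw, x, y, z, twist, claw, ...]. A call has 1 to 10 rows; each row is the pose to reach, as a shift and turn from the pose commanded when the call began; what a row does not reach only later rows make up. A row lasts 1/12 s, in which the tool goes at most 41.7 mm and 7.16 degrees, less where a joint would pass 70% of its speed; a pose out of reach is approached as far as the arm can. A call with a gripper value outside its range is refused whole. The fingers move at their own pace and stop on an object; the grip force is fixed at half the most. Time passes only in rows, so rows that repeat a pose let the fingers close. It gives the time, the measured TCP pose, the force, the opening and the grip force at its end, in the units of the state.
- bot.get_obs(): the state, without advancing time (a new reading comes with each control period).
- bot.camera(name): name is "side" or "top"; returns a dict with "pixels" (420x560x3 uint8, red, green, blue), "camera_matrix" (3x3 intrinsics, pixels), "dist_coeffs" ([k1, k2, p1, p2, k3] as OpenCV has them; the pictures are not rectified), "extrinsics" (4x4, takes a point from world to camera coordinates). Camera axes: x right, y down, z forward; pixel columns grow to the right and rows downward; lengths in m; the calibration is good to about 2 mm. A picture is of the moment at which its call begins. There is no depth.
- bot.job_done(): hands the job in; it is judged then, once.
Trained networks look in the newest picture that a camera, given by its name, has taken for a name from the list of things; names that differ only in an ending like _2 or _b are one class to them, and where a whole thing is asked for, a point or a joint stands for the part that bears it (a point fixed in the world has none). Each returns a list of dicts, best first, with "score" (0 to 1); they miss things now and then, are a little off and sometimes report something else, mostly with a low value. They report only what shows in the picture. A call takes as long as a camera call. They do not tell look-alikes from the thing itself.
- bot.look_for(camera, thing): "centre" ([column, row] as shares, 0 to 1, of the picture: columns of its width, rows of its height, amid what is visible of it).
- bot.place_of(camera, thing): "centre" ([column, row] as shares, 0 to 1, of the picture: columns of its width, rows of its height: a listed point, or the origin of a listed thing).
The state is a dict: "clock": time; "joint_pos": joint angles; "joint_vel": joint speeds; "tau": joint torques, N m; "eef_pos": TCP position; "tool_rot": TCP orientation; "ft_force": force on the tool from outside, world axes, zero at the start; "ft_torque": the same for the moment, N m; "grip_width": finger opening in m; "grasp_force": force on a finger pad.
Only numpy, scipy, OpenCV 4.12 (cv2) and the standard library are available. Lean on these libraries where they do the work, as an engineer would, in place of code of your own. Each camera call takes 0.05 s, during which the arm holds its last target. There are 200 camera calls.

## Working session

There is one attempt and no reset: what is moved stays moved. The work goes in short steps, Python scripts to look and compute and a shell command to move; the robot and the scene stay as the last step left them, time stands still between calls to the robot, and variables do not carry over. Pictures are saved under pics/ and viewed, at most 10 in all, crops included, and the job is handed in when it is done.

```bash
ls; mkdir -p pics; cat > h.py <<'E'
import numpy as np, cv2
from workcell import bot
def snap(cam,name=None):
    c=bot.camera(cam)
    if name: cv2.imwrite('pics/'+name,c['pixels'][:,:,::-1])
    return c
def ray(c,px):
    E=np.array(c['extrinsics']);K=np.array(c['camera_matrix'])
    u=cv2.undistortPoints(np.array([[px]],float),K,np.array(c['dist_coeffs'],float))[0,0]
    R,t=E[:3,:3],E[:3,3]
    return -R.T@t, R.T@np.array([u[0],u[1],1])
def atz(c,px,z):
    o,d=ray(c,px); return o+d*(z-o[2])/d[2]
def proj(c,p):
    E=np.array(c['extrinsics'])
    return cv2.projectPoints(np.array([p],float),cv2.Rodrigues(E[:3,:3])[0],E[:3,3],np.array(c['camera_matrix']),np.array(c['dist_coeffs'],float))[0][0,0]
def tri(c1,p1,c2,p2):
    o1,d1=ray(c1,p1);o2,d2=ray(c2,p2)
    s=np.linalg.lstsq(np.c_[d1,-d2],o2-o1,rcond=None)[0]
    a,b=o1+d1*s[0],o2+d2*s[1]
    return (a+b)/2,np.linalg.norm(a-b)
S=np.array([560,420])
E
cat > s1.py <<'E'
from h import *
np.set_printoptions(precision=3,suppress=True)
c={k:snap(k,k+'0.png') for k in('top','side')}
for t,z in dict(scoop=0,scoop_grip=.045,scoop_lip=.038,riser=0,jar=0,jar_rim=.085,shaft_top=.12,lid=0,lid_hub=.035,bottle=0,beaker=0,tube_rack=0).items():
  for k in c:
    for d in bot.place_of(k,t)[:3]:
      p=np.array(d['centre'])*S
      print(t,k,round(d['score'],2),p.round(0),atz(c[k],p,z))
for k in c: print(k,ray(c[k],[280,210]))
print(bot.get_obs()['eef_pos'],bot.get_obs()['tool_rot'])
E
python3 s1.py
```

```text
pics
scoop side 0.64 [357. 241.] [0.667 0.235 0.   ]
scoop side 0.15 [355. 231.] [ 0.633  0.248 -0.   ]
scoop_grip top 0.4 [214. 210.] [0.564 0.257 0.045]
scoop_lip top 0.39 [225. 156.] [0.723 0.225 0.038]
scoop_lip side 0.61 [368. 249.] [0.726 0.229 0.038]
riser top 0.78 [224. 180.] [0.659 0.232 0.   ]
riser side 0.34 [364. 234.] [0.654 0.266 0.   ]
jar side 0.91 [246. 225.] [ 0.487 -0.045  0.   ]
jar_rim top 0.9 [321. 233.] [ 0.49  -0.05   0.085]
jar_rim side 0.77 [242. 208.] [ 0.49  -0.053  0.085]
jar_rim side 0.18 [360. 158.] [0.434 0.362 0.085]
shaft_top top 0.88 [322. 234.] [ 0.485 -0.051  0.12 ]
shaft_top side 0.67 [241. 198.] [ 0.483 -0.051  0.12 ]
lid top 0.98 [260. 272.] [0.38  0.127 0.   ]
lid top 0.97 [403. 232.] [ 0.493 -0.303  0.   ]
lid top 0.77 [413. 292.] [ 0.312 -0.327  0.   ]
lid side 0.91 [160. 253.] [ 0.49 -0.31  0.  ]
lid side 0.68 [141. 214.] [ 0.321 -0.335  0.   ]
lid side 0.63 [285. 188.] [0.39  0.121 0.   ]
lid_hub top 0.98 [416. 286.] [ 0.331 -0.327  0.035]
lid_hub top 0.79 [406. 230.] [ 0.495 -0.302  0.035]
lid_hub top 0.69 [263. 271.] [0.384 0.117 0.035]

[... 153 characters left out ...]
5]
bottle top 0.81 [346. 172.] [ 0.677 -0.134  0.   ]
bottle side 0.64 [238. 287.] [ 0.678 -0.135  0.   ]
bottle side 0.63 [353. 238.] [0.655 0.226 0.   ]
beaker top 0.73 [423. 177.] [ 0.659 -0.369  0.   ]
beaker top 0.36 [400. 228.] [ 0.505 -0.294  0.   ]
beaker top 0.19 [318. 232.] [ 0.497 -0.047  0.   ]
beaker side 0.68 [156. 311.] [ 0.666 -0.356  0.   ]
beaker side 0.25 [355. 242.] [0.67  0.227 0.   ]
tube_rack top 0.91 [161. 284.] [0.348 0.424 0.   ]
tube_rack side 0.72 [360. 158.] [0.359 0.421 0.   ]
top (array([0.423, 0.048, 1.462]), array([ 0.096,  0.012, -0.995]))
side (array([ 1.201, -0.232,  0.937]), array([-0.594,  0.248, -0.765]))
[ 0.132 -0.482  0.231] [0.991 0.133 0.    0.   ]
```

```bash
python3 -c "
import cv2,numpy as np
t=cv2.imread('pics/top0.png');s=cv2.imread('pics/side0.png')
cv2.imwrite('pics/t0b.png',cv2.resize(t[120:330,140:440],(800,560),interpolation=3))
cv2.imwrite('pics/s0b.png',cv2.resize(s[130:340,120:420],(800,560),interpolation=3))"
```

```text
(no output)
```

View pics/t0b.png

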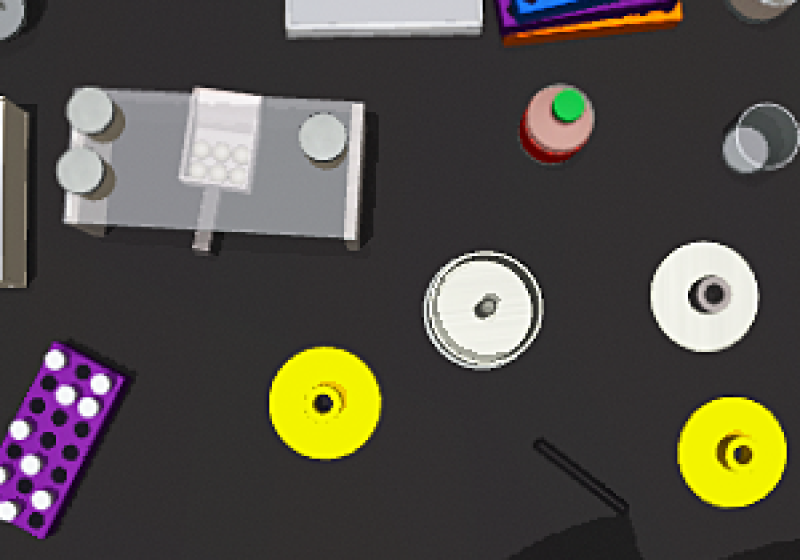

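View pics/s0b.png

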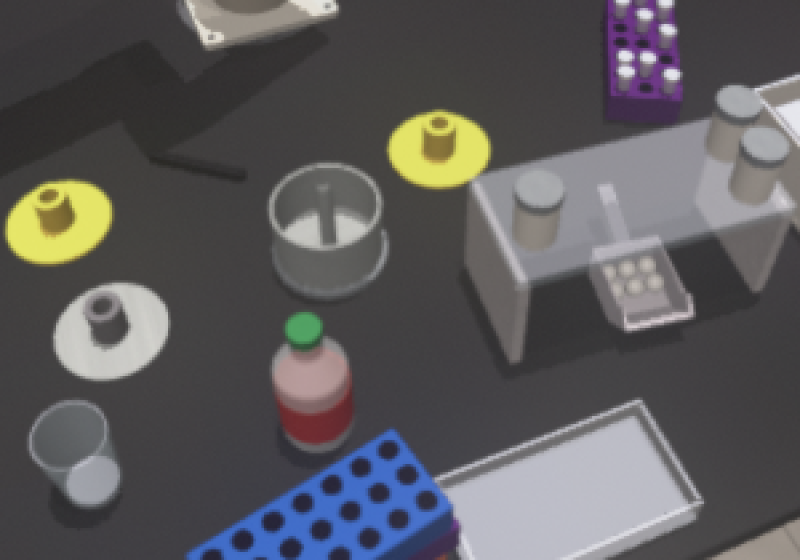

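```bash
python3 -m creep '[0.01,-0.04,0,0,0.085, 0.02,-0.08,0,0,0.085, 0.03,-0.12,0,0,0.085, 0.04,-0.16,0,0,0.085, 0.05,-0.2,0,0,0.085, 0.06,-0.24,0,0,0.085, 0.07,-0.28,0,0,0.085, 0.08,-0.32,0,0,0.085]'; python3 -c "
from workcell import bot;o=bot.get_obs();print(o)"; python3 -m creep '[0,0.04,0,0,0.085,0,0.08,0,0,0.085]'; python3 -c "
from workcell import bot;o=bot.get_obs();print(o)"
```

```text
clock: 1.97
eef_pos: [0.2024, -0.765, 0.2267]
tool_rot: [0.991, 0.133, 0.001, 0.008]
ft_force: [0.6, -2.3, 1.4]
grip_width: 0.0849
grasp_force: 0.0
{'clock': 1.9667, 'joint_pos': array([-1.31216170e+00,  9.86094012e-01,  1.27333385e+00,  1.84093980e+00,
        3.17619764e-05,  1.56259730e+00]), 'joint_vel': array([-8.12283702e-03,  1.19222041e+00,  2.20742534e+00,  8.05766301e-01,
       -9.46498921e-04, -9.86662531e-03]), 'tau': array([-4.28476569e-02, -6.75966311e+01,  1.77073467e+01, -1.95238609e-01,
       -4.46467835e-03,  9.28932976e-03]), 'eef_pos': array([ 0.20241144, -0.76504918,  0.226695  ]), 'tool_rot': array([0.99107694, 0.13301665, 0.00108333, 0.00847917]), 'ft_force': array([ 0.55926071, -2.29717827,  1.36573815]), 'ft_torque': array([-0.09192004, -0.06193043, -0.01020409]), 'grasp_force': 0.0, 'grip_width': 0.08493110021179223}
clock: 2.13
eef_pos: [0.2023, -0.719, 0.1965]
tool_rot: [0.991, 0.132, -0.002, -0.012]
ft_force: [1.2, -0.1, -0.2]
grip_width: 0.0844
grasp_force: 0.0
{'clock': 2.1333, 'joint_pos': array([-1.29631596e+00,  8.36204519e-01,  8.92204755e-01,  1.65026515e+00,
       -4.02942395e-04,  1.57972181e+00]), 'joint_vel': array([ 0.12643555, -1.45914852, -2.27315042, -1.06942691,  0.00259743,
        0.11599388]), 'tau': array([ -1.54940363, -60.10458469,  33.70082617,   2.0074296 ,
        -0.06685481,  -0.11157624]), 'eef_pos': array([ 0.20233116, -0.71898814,  0.19645729]), 'tool_rot': array([ 0.99112945,  0.13238087, -0.00185662, -0.01158796]), 'ft_force': array([ 1.20455582, -0.1254818 , -0.19310237]), 'ft_torque': array([-0.01871901, -0.08363867, -0.03608137]), 'grasp_force': 0.0, 'grip_width': 0.08441150323504422}
```

```bash
python3 -m creep '[0.02,-0.04,0,0,0.085,0.03,-0.08,0,0,0.085,0.04,-0.12,0,0,0.085,0.05,-0.16,0,0,0.085,0.06,-0.2,0,0,0.085,0.06,-0.24,0,0,0.085,0.06,-0.24,0,0,0.085]'; python3 -c "
from workcell import bot;o=bot.get_obs();print(o['joint_pos'])"; python3 -m creep '[0,0,0,0,0.085,0,0,0,0,0.085]'; python3 -c "
from workcell import bot;o=bot.get_obs();print(o['joint_pos'],o['eef_pos'],o['tool_rot'])"
```

```text
clock: 2.72
eef_pos: [0.2245, -0.7994, 0.1795]
tool_rot: [0.991, 0.133, 0.004, 0.029]
ft_force: [-0.8, 0.6, -0.4]
grip_width: 0.085
grasp_force: 0.0
[-1.29689187e+00  1.04718953e+00  1.27543124e+00  1.74048119e+00
 -4.02438482e-04  1.57820575e+00]
clock: 2.88
eef_pos: [0.2243, -0.799, 0.1798]
tool_rot: [0.991, 0.133, 0.004, 0.029]
ft_force: [-0.2, 0.4, -0.3]
grip_width: 0.0847
grasp_force: 0.0
[-1.29700409e+00  1.04678231e+00  1.27544370e+00  1.74178764e+00
 -2.09954713e-04  1.57850517e+00] [ 0.22431713 -0.79895741  0.17981263] [0.99075137 0.13259143 0.0039407  0.02856065]
```

```bash
python3 -m creep '[-0.01,0.04,0.02,0,0.085,-0.02,0.08,0.04,0,0.085,-0.03,0.12,0.06,0,0.085,-0.03,0.12,0.06,0,0.085,-0.03,0.12,0.06,0,0.085]'; python3 -c "
from workcell import bot;o=bot.get_obs();print(o['joint_pos'])"; 
```

```text
clock: 3.3
eef_pos: [0.1936, -0.6734, 0.2455]
tool_rot: [0.991, 0.133, 0.004, 0.029]
ft_force: [0.3, -0.9, 0.6]
grip_width: 0.0851
grasp_force: 0.0
[-1.29071710e+00  6.17249395e-01  6.13916326e-01  1.50887161e+00
 -3.71498729e-04  1.58387898e+00]
```

```bash
cat > st.py <<'E'
from h import *
o=bot.get_obs();x,y,z,w=o['tool_rot'];from scipy.spatial.transform import Rotation as R
M=R.from_quat(o['tool_rot']).as_matrix()
np.set_printoptions(precision=3,suppress=True)
G=o['eef_pos']-bot.grip_depth*M[:,2]
print('q',o['joint_pos'],'G',G,'tilt',np.degrees(np.arccos(-M[2,2])).round(1),'az',np.degrees(np.arctan2(M[1,2],M[0,2])).round(1),'ydir',M[:,1])
E
python3 -m creep '[0.1,-0.4,0.2,0,0.085,0.1,-0.4,0.2,0,0.085,0.1,-0.4,0.2,0,0.085,0.1,-0.4,0.2,0,0.085,0.1,-0.4,0.2,0,0.085]'; python3 st.py;  python3 -m creep '[0.1,-0.4,0.2,0,0.085,0.1,-0.4,0.2,0,0.085,0.1,-0.4,0.2,0,0.085,0.1,-0.4,0.2,0,0.085,0.1,-0.4,0.2,0,0.085]'; python3 st.py
```

```text
clock: 3.72
eef_pos: [0.2146, -0.7644, 0.27]
tool_rot: [0.99, 0.133, 0.005, 0.039]
ft_force: [-1.8, 2.4, -2.6]
grip_width: 0.085
grasp_force: 0.0
q [-1.297  0.929  1.269  1.83  -0.     1.578] G [ 0.214 -0.763  0.289] tilt 4.6 az -74.4 ydir [ 0.263 -0.962  0.08 ]
clock: 4.13
eef_pos: [0.2168, -0.7876, 0.2739]
tool_rot: [0.989, 0.133, 0.009, 0.068]
ft_force: [-0.4, -0.3, -0.2]
grip_width: 0.0849
grasp_force: 0.0
q [-1.302  0.931  1.275  1.778  0.     1.573] G [ 0.216 -0.785  0.292] tilt 7.9 az -74.5 ydir [ 0.261 -0.956  0.137]
```

```bash
python3 -m creep '[-0.02,0.06,0,1.2,0.085,-0.02,0.06,0,1.2,0.085,-0.02,0.06,0,1.2,0.085,-0.02,0.06,0,1.2,0.085,-0.02,0.06,0,1.2,0.085,-0.02,0.06,0,1.2,0.085,-0.02,0.06,0,1.2,0.085,-0.02,0.06,0,1.2,0.085,-0.02,0.06,0,1.2,0.085,-0.02,0.06,0,1.2,0.085]'; python3 st.py;  python3 -m creep '[0,0,0,1.2,0.085,0,0,0,1.2,0.085,0,0,0,1.2,0.085,0,0,0,1.2,0.085,0,0,0,1.2,0.085,0,0,0,1.2,0.085,0,0,0,1.2,0.085,0,0,0,1.2,0.085,0,0,0,1.2,0.085,0,0,0,1.2,0.085]'; python3 st.py
```

```text
clock: 4.97
eef_pos: [0.1968, -0.7283, 0.2749]
tool_rot: [0.757, 0.65, 0.043, 0.053]
ft_force: [0.2, -0.1, 0.4]
grip_width: 0.0851
grasp_force: 0.0
q [-1.358  0.793  1.004  1.729  0.127  0.368] G [ 0.194 -0.728  0.293] tilt 7.9 az -10.1 ydir [ 0.979 -0.149  0.137]
clock: 5.8
eef_pos: [0.193, -0.7096, 0.263]
tool_rot: [0.259, 0.964, 0.057, 0.022]
ft_force: [-0.0, -0.4, 0.2]
grip_width: 0.085
grasp_force: 0.0
q [-1.343  0.944  1.275  1.982  0.093 -0.823] G [ 0.192 -0.711  0.282] tilt 7.0 az 53.5 ydir [0.496 0.86  0.121]
```

```bash
python3 -m creep '[0,0.02,0,0.83,0.085,0,0.02,0,0.83,0.085,0,0.02,0,0.83,0.085,0,0.02,0,0.83,0.085,0,0.02,0,0.83,0.085,0,0.02,0,0.83,0.085,0,0.02,0,0.83,0.085,0,0.02,0,0.83,0.085]'; python3 st.py;  python3 -m creep '[0.1,-0.4,0.15,0,0.085,0.1,-0.4,0.15,0,0.085,0.1,-0.4,0.15,0,0.085,0.1,-0.4,0.15,0,0.085,0.1,-0.4,0.15,0,0.085,0.1,-0.4,0.15,0,0.085]'; python3 st.py
```

```text
clock: 6.47
eef_pos: [0.1938, -0.6903, 0.2636]
tool_rot: [-0.15, 0.987, 0.06, -0.003]
ft_force: [0.2, -0.3, -0.4]
grip_width: 0.085
grasp_force: 0.0
q [-1.301  0.932  1.253  2.01   0.009 -1.604] G [ 0.194 -0.692  0.282] tilt 6.8 az 101.1 ydir [-0.297  0.948  0.118]
clock: 6.97
eef_pos: [0.1735, -0.6365, 0.3512]
tool_rot: [-0.149, 0.987, 0.064, -0.003]
ft_force: [0.2, -0.6, 0.4]
grip_width: 0.0847
grasp_force: 0.0
q [-1.309  0.825  1.275  2.149  0.008 -1.609] G [ 0.174 -0.639  0.37 ] tilt 7.3 az 101.2 ydir [-0.294  0.947  0.127]
```

```bash
python3 -m creep '[0.04,-0.12,-0.15,0,0.085,0.04,-0.12,-0.15,0,0.085,0.04,-0.12,-0.15,0,0.085,0.1,-0.3,-0.15,0,0.085,0.1,-0.3,-0.15,0,0.085,0.1,-0.3,-0.15,0,0.085]'; python3 st.py;  python3 -m creep '[0.1,-0.3,0,0,0.085,0.1,-0.3,0,0,0.085,0.1,-0.3,0,0,0.085,0.1,-0.3,0,0,0.085]'; python3 st.py
```

```text
clock: 7.47
eef_pos: [0.2105, -0.734, 0.1877]
tool_rot: [-0.149, 0.988, 0.05, -0.001]
ft_force: [0.8, -0.9, 0.0]
grip_width: 0.0852
grasp_force: 0.0
q [-1.296  1.038  1.274  1.906  0.01  -1.596] G [ 0.211 -0.736  0.206] tilt 5.7 az 99.8 ydir [-0.295  0.951  0.099]
clock: 7.8
eef_pos: [0.2256, -0.7645, 0.1468]
tool_rot: [-0.149, 0.988, 0.028, 0.002]
ft_force: [-0.8, 0.1, -0.3]
grip_width: 0.0851
grasp_force: 0.0
q [-1.288  1.087  1.275  1.814  0.011 -1.588] G [ 0.226 -0.766  0.165] tilt 3.3 az 95.1 ydir [-0.295  0.954  0.056]
```

```bash
python3 -m creep '[0.1,-0.35,0.05,0,0.085,0.1,-0.35,0.05,0,0.085,0.1,-0.35,0.05,0,0.085,0.1,-0.35,0.05,0,0.085]'; python3 st.py
```

```text
clock: 8.13
eef_pos: [0.232, -0.7889, 0.1244]
tool_rot: [-0.149, 0.989, 0.007, 0.005]
ft_force: [-0.4, -0.0, -0.2]
grip_width: 0.0852
grasp_force: 0.0
q [-1.289  1.113  1.275  1.745  0.011 -1.589] G [ 0.232 -0.789  0.143] tilt 1.0 az 66.5 ydir [-0.295  0.955  0.013]
```

```bash
python3 -m creep '[0.02,-0.05,0.02,0,0.085,-0.02,0.05,0.08,-1.2,0.085,-0.02,0.05,0.08,-1.2,0.085,-0.02,0.05,0.08,-1.2,0.085,-0.02,0.05,0.08,-1.2,0.085,-0.02,0.05,0.08,-1.2,0.085,-0.02,0.05,0.08,-1.2,0.085,-0.02,0.05,0.08,-1.2,0.085,-0.02,0.05,0.08,-1.2,0.085,-0.02,0.05,0.08,-1.2,0.085]'; python3 st.py;  python3 -m creep '[0.0,0,0,-0.48,0.085,0.0,0,0,-0.48,0.085,0.0,0,0,-0.48,0.085,0.0,0,0,-0.48,0.085,0.0,0,0,-0.48,0.085]'; python3 st.py;  python3 -m creep '[0.1,-0.35,0.05,0,0.085,0.1,-0.35,0.05,0,0.085,0.1,-0.35,0.05,0,0.085,0.1,-0.35,0.05,0,0.085,0.1,-0.35,0.05,0,0.085,0.1,-0.35,0.05,0,0.085,0.1,-0.35,0.05,0,0.085,0.1,-0.35,0.05,0,0.085,0.1,-0.35,0.05,0,0.085,0.1,-0.35,0.05,0,0.085]'; python3 st.py
```

```text
clock: 8.97
eef_pos: [0.2119, -0.7386, 0.2049]
tool_rot: [0.404, 0.915, 0.003, 0.008]
ft_force: [-1.2, 0.4, 1.0]
grip_width: 0.0852
grasp_force: 0.0
q [-1.298  0.873  0.987  1.678  0.016 -0.466] G [ 0.212 -0.739  0.224] tilt 1.0 az -4.2 ydir [0.739 0.674 0.012]
clock: 9.38
eef_pos: [0.212, -0.7386, 0.2049]
tool_rot: [0.608, 0.794, 0.001, 0.008]
ft_force: [0.2, -0.4, 0.3]
grip_width: 0.0851
grasp_force: 0.0
q [-1.296  0.863  0.967  1.662  0.011  0.011] G [ 0.212 -0.738  0.224] tilt 1.0 az -32.2 ydir [0.965 0.261 0.011]
clock: 10.22
eef_pos: [0.2319, -0.8055, 0.1584]
tool_rot: [0.607, 0.794, -0.012, 0.026]
ft_force: [-0.5, -0.6, -0.2]
grip_width: 0.085
grasp_force: 0.0
q [-1.295  1.073  1.275  1.716  0.011  0.011] G [ 0.231 -0.805  0.177] tilt 3.3 az -62.9 ydir [0.965 0.263 0.012]
```

```bash
for i in 1 2; do python3 -m creep '[0.1,-0.35,0.06,0,0.085,0.1,-0.35,0.06,0,0.085,0.1,-0.35,0.06,0,0.085,0.1,-0.35,0.06,0,0.085,0.1,-0.35,0.06,0,0.085,0.1,-0.35,0.06,0,0.085,0.1,-0.35,0.06,0,0.085,0.1,-0.35,0.06,0,0.085,0.1,-0.35,0.06,0,0.085,0.1,-0.35,0.06,0,0.085]'|head -2; python3 st.py; done
```

```text
clock: 11.05
eef_pos: [0.2415, -0.8365, 0.1189]
q [-1.294  1.122  1.274  1.623  0.011  0.013] G [ 0.241 -0.835  0.138] tilt 5.8 az -67.7 ydir [0.965 0.263 0.013]
clock: 11.88
eef_pos: [0.2497, -0.8634, 0.0896]
q [-1.293  1.16   1.274  1.54   0.011  0.014] G [ 0.249 -0.861  0.108] tilt 8.3 az -69.6 ydir [0.965 0.263 0.013]
```

```bash
cat > kin.py <<'E'
import numpy as np
from scipy.optimize import least_squares
D=[# q2,q3,q4,x,y,z
(.241,.005,1.335,.132,-.482,.231),(1.04678,1.27544,1.74179,.22432,-.79896,.1798),(.61725,.6139,1.50887,.1936,-.6734,.2455),
(.931,1.275,1.778,.2168,-.7876,.2739),(.932,1.253,2.01,.1938,-.6903,.2636),(.825,1.275,2.149,.1735,-.6365,.3512),
(1.113,1.275,1.745,.232,-.7889,.1244),(.863,.967,1.662,.212,-.7386,.2049),(1.073,1.275,1.716,.2319,-.8055,.1584),(1.16,1.274,1.54,.2497,-.8634,.0896)]
D=np.array(D)
def fk(p,q2,q3,q4):
    r0,z0,L1,b1,L2,b2,L3,b3=p
    a1=q2+b1;a2=q2-q3+b2;a3=q2-q3+q4+b3  # angle from vertical-up for L1; tool pitch down
    return np.array([r0+L1*np.sin(a1)+L2*np.cos(a2)+L3*np.cos(a3), z0+L1*np.cos(a1)-L2*np.sin(a2)-L3*np.sin(a3)])
def res(p):
    r=np.hypot(D[:,3],D[:,4]);f=fk(p,D[:,0],D[:,1],D[:,2]);return np.r_[f[0]-r,f[1]-D[:,5],.01*(p-P0)]
P0=np.array([.05,.1,.3,0,.3,0,.25,0])
s=least_squares(res,P0)
P=s.x
if __name__=='__main__': print(P.round(3),np.abs(s.fun[:20]).max())
E
python3 kin.py
```

```text
[-0.003  0.242  0.493  0.001  0.392 -0.018  0.406 -0.005] 0.00021377211794633422
```

```bash
for i in 1 2 3 4; do python3 -m creep '[0.1,-0.35,0.15,0,0.085]'|head -1; python3 st.py; done; cat > sim.py <<'E'
from kin import *
lo=np.array([-1.04,-1.08,-1.98]);hi=np.array([1.86,1.275,2.145])
def row(q,e,w):
    t=fk(P,*q)+e
    return least_squares(lambda x:np.r_[fk(P,*x)-t,w*((x[0]-x[1]+x[2])-(q[0]-q[1]+q[2]))],np.clip(q,lo+1e-4,hi-1e-4),bounds=(lo,hi)).x
q=np.array([1.16,1.274,1.54])
for w in(.1,.2,.3,.5,1):
  for ang in (-30,0,22,45,70,100):
    n=row(q,.0417*np.array([np.cos(np.radians(ang)),np.sin(np.radians(ang))]),w)
    print(w,ang,(n-q).round(3),'tilt+',-np.degrees((n-q)@[1,-1,1]).round(2))
E
python3 sim.py
```

```text
clock: 11.97
q [-1.293  1.156  1.273  1.515  0.011  0.014] G [ 0.251 -0.87   0.113] tilt 9.9 az -70.3 ydir [0.965 0.263 0.014]
clock: 12.05
q [-1.293  1.148  1.274  1.487  0.011  0.015] G [ 0.255 -0.881  0.122] tilt 12.0 az -71.0 ydir [0.965 0.263 0.014]
clock: 12.13
q [-1.293  1.142  1.275  1.461  0.011  0.015] G [ 0.258 -0.892  0.131] tilt 13.9 az -71.4 ydir [0.965 0.263 0.015]
clock: 12.22
q [-1.293  1.137  1.275  1.434  0.011  0.015] G [ 0.261 -0.902  0.138] tilt 15.8 az -71.7 ydir [0.965 0.263 0.015]
0.1 -30 [ 0.032  0.001 -0.099] tilt+ 3.89
0.1 0 [ 0.01   0.001 -0.102] tilt+ 5.34
0.1 22 [-0.008  0.001 -0.088] tilt+ 5.54
0.1 45 [-0.026  0.001 -0.059] tilt+ 4.93
0.1 70 [-0.041  0.001 -0.018] tilt+ 3.41
0.1 100 [-0.048  0.001  0.035] tilt+ 0.76
0.2 -30 [ 0.032  0.001 -0.089] tilt+ 3.32
0.2 0 [ 0.01   0.001 -0.089] tilt+ 4.56
0.2 22 [-0.008  0.001 -0.074] tilt+ 4.73
0.2 45 [-0.025  0.001 -0.047] tilt+ 4.2
0.2 70 [-0.04   0.001 -0.009] tilt+ 2.9
0.2 100 [-0.047  0.001  0.037] tilt+ 0.64
0.3 -30 [ 0.032  0.001 -0.078] tilt+ 2.67
0.3 0 [ 0.011  0.001 -0.074] tilt+ 3.66
0.3 22 [-0.007  0.001 -0.058] tilt+ 3.8
0.3 45 [-0.025  0.001 -0.033] tilt+ 3.37
0.3 70 [-0.04   0.001  0.   ] tilt+ 2.32
0.3 100 [-0.047  0.001  0.039] tilt+ 0.51
0.5 -30 [ 0.033  0.001 -0.06 ] tilt+ 1.64
0.5 0 [ 0.011  0.001 -0.05 ] tilt+ 2.24
0.5 22 [-0.006  0.001 -0.033] tilt+ 2.32
0.5 45 [-0.024  0.001 -0.011] tilt+ 2.06
0.5 70 [-0.039  0.001  0.015] tilt+ 1.42
0.5 100 [-0.047  0.001  0.043] tilt+ 0.31
1 -30 [ 0.033  0.001 -0.042] tilt+ 0.58
1 0 [ 0.013  0.001 -0.025] tilt+ 0.8
1 22 [-0.005  0.001 -0.009] tilt+ 0.82
1 45 [-0.022  0.001  0.011] tilt+ 0.73
1 70 [-0.037  0.001  0.03 ] tilt+ 0.5
1 100 [-0.047  0.001  0.046] tilt+ 0.11
```

```bash
for i in 1 2 3 4 5 6 7 8 9 10 11 12 13 14; do python3 -m creep '[0.1,-0.35,0.15,0,0.085]'|head -1; done; python3 st.py
```

```text
clock: 12.3
clock: 12.38
clock: 12.47
clock: 12.55
clock: 12.63
clock: 12.72
clock: 12.8
clock: 12.88
clock: 12.97
clock: 13.05
clock: 13.13
clock: 13.22
clock: 13.3
clock: 13.38
q [-1.292  1.124  1.275  1.01   0.01   0.021] G [ 0.301 -1.04   0.228] tilt 40.8 az -73.2 ydir [0.964 0.266 0.021]
```

```bash
cat > s2.py <<'E'
from h import *
np.set_printoptions(precision=3,suppress=True)
c={k:snap(k) for k in('top','side')}
for t,z in dict(scoop_grip=.045,scoop_lip=.038,riser=0,scoop=0,ball0_center=.015).items():
  P={}
  for k in c:
    L=bot.place_of(k,t)
    for d in L[:6]:
      p=np.array(d['centre'])*S; P.setdefault(k,p)
      print(t,k,round(d['score'],2),p.round(1),atz(c[k],p,z))
  if len(P)==2: print('  tri',tri(c['top'],P['top'],c['side'],P['side']))
t=c['top']['pixels'][:,:,::-1]
cv2.imwrite('pics/t1.png',cv2.resize(t[135:225,155:285],(780,540),interpolation=3))
E
python3 s2.py
```

```text
scoop_grip top 0.62 [217.5 206.9] [0.572 0.246 0.045]
scoop_lip top 0.54 [227.3 156.1] [0.723 0.218 0.038]
scoop_lip side 0.88 [368.8 249.3] [0.727 0.231 0.038]
scoop_lip side 0.37 [156.2 248.9] [ 0.501 -0.313  0.038]
scoop_lip side 0.25 [163.8 253.8] [ 0.525 -0.297  0.038]
  tri (array([0.726, 0.223, 0.04 ]), np.float64(0.012789559001419785))
riser top 0.91 [223.8 177.2] [0.666 0.233 0.   ]
riser side 0.59 [358.7 238.4] [0.661 0.243 0.   ]
riser side 0.43 [353.6 228.6] [0.624 0.246 0.   ]
  tri (array([0.666, 0.235, 0.01 ]), np.float64(0.005837089153002751))
scoop side 0.63 [351.8 240.9] [0.661 0.219 0.   ]
ball0_center side 0.56 [360.2 158. ] [0.373 0.412 0.015]
ball0_center side 0.16 [363.7 229.7] [0.648 0.265 0.015]
```

View pics/t1.png

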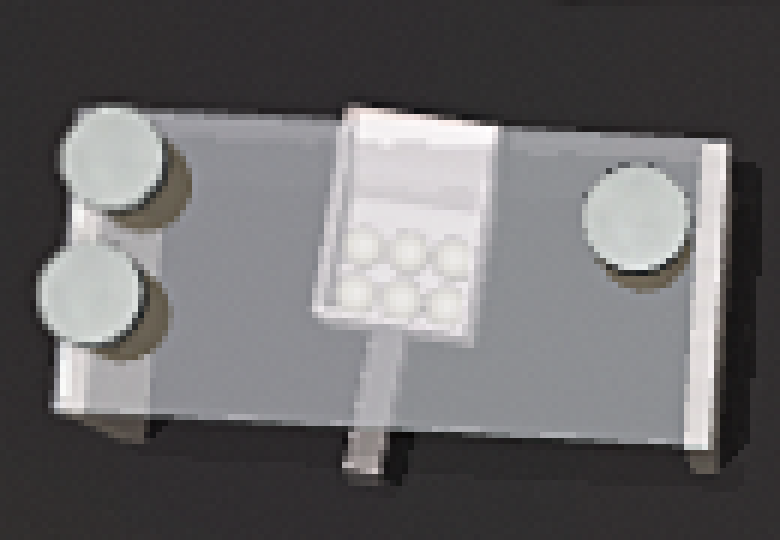

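```bash
cat > s3.py <<'E'
from h import *
np.set_printoptions(precision=4,suppress=True)
c=snap('top')
f=lambda u,v:(155+u/6,135+v/6)
he=atz(c,f(362,469),.059);lip=atz(c,f(423,116),.038)
print('handle end top',he,'lip',lip,'len',np.linalg.norm(he-lip))
b=[atz(c,f(u,v),.142) for u,v in((55,409),(685,445),(80,105),(733,137))]
print('board',b)
d=lip-he;a=np.arctan2(d[1],d[0]);print('scoop yaw',np.degrees(a))
db=b[0]-b[1];print('riser yaw',np.degrees(np.arctan2(-db[0],db[1])))
e=atz(c,f(365,428),.142);print('edge at handle',e)
x=np.array([np.cos(a),np.sin(a)])
print('grip from end',he[:2]+.017*x,'from lip',lip[:2]-.166*x)
E
python3 s3.py
```

```text
handle end top [0.5526 0.2506 0.059 ] lip [0.7283 0.2233 0.038 ] len 0.1790390311195899
board [array([0.5747, 0.3796, 0.142 ]), array([0.5533, 0.0929, 0.142 ]), array([0.7152, 0.3695, 0.142 ]), array([0.6934, 0.0694, 0.142 ])]
scoop yaw -8.8398173096447
riser yaw -4.261864208231255
edge at handle [0.5634 0.2372 0.142 ]
grip from end [0.5694 0.248 ] from lip [0.5642 0.2488]
```

```bash
for i in 1 2; do python3 -m creep '[0.1,-0.35,0.15,0,0.085]'|head -1; done; python3 st.py; python3 -m creep '[0.1,0.4,0.06,0.4,0.085,0.1,0.4,0.06,0.4,0.085,0.1,0.4,0.06,0.4,0.085,0.1,0.4,0.06,0.4,0.085,0.1,0.4,0.06,0.4,0.085,0.1,0.4,0.06,0.4,0.085,0.1,0.4,0.06,0.4,0.085,0.1,0.4,0.06,0.4,0.085,0.1,0.4,0.06,0.4,0.085,0.1,0.4,0.06,0.4,0.085]'; python3 st.py
python3 -m creep '[0.05,0.4,0,0.4,0.04,0.05,0.4,0,0.4,0.04,0.05,0.4,0,0.4,0.04,0.05,0.4,0,0.4,0.04,0.05,0.4,0,0.4,0.04,0.05,0.4,0,0.4,0.04,0.05,0.4,0,0.4,0.04,0.05,0.4,0,0.4,0.04,0.05,0.4,0,0.4,0.04,0.05,0.4,0,0.4,0.04]'; python3 st.py
```

```text
clock: 14.12
clock: 14.2
q [-1.292  1.129  1.274  0.947  0.01   0.021] G [ 0.306 -1.057  0.238] tilt 44.0 az -73.2 ydir [0.963 0.267 0.022]
clock: 15.03
eef_pos: [0.4028, -0.6939, 0.2816]
tool_rot: [0.407, 0.833, -0.154, 0.342]
ft_force: [0.5, -0.2, -0.4]
grip_width: 0.0849
grasp_force: 0.0
q [-1.104  0.326 -0.045  0.444  0.156 -0.132] G [ 0.394 -0.684  0.295] tilt 44.0 az -50.3 ydir [0.784 0.621 0.022]
clock: 15.87
eef_pos: [0.4521, -0.293, 0.2811]
tool_rot: [0.233, 0.897, -0.083, 0.366]
ft_force: [0.7, -0.5, -0.3]
grip_width: 0.0402
grasp_force: 0.0
q [-0.638 -0.208 -0.624  0.393  0.112 -0.085] G [ 0.441 -0.287  0.295] tilt 44.0 az -27.3 ydir [0.479 0.878 0.022]
```

```bash
python3 -m creep '[0.03,0.4,-0.02,0.345,0.04,0.03,0.4,-0.02,0.345,0.04,0.03,0.4,-0.02,0.345,0.04,0.03,0.4,-0.02,0.345,0.04,0.03,0.4,-0.02,0.345,0.04,0.03,0.4,-0.02,0.345,0.04,0.03,0.4,-0.02,0.345,0.04,0.03,0.4,-0.02,0.345,0.04,0.03,0.4,-0.02,0.345,0.04,0.03,0.4,-0.02,0.345,0.04]'; python3 -m creep '[0.028,0.146,-0.166,0,0.04,0.028,0.146,-0.166,0,0.04,0.028,0.146,-0.166,0,0.04,0.028,0.146,-0.166,0,0.04,0.028,0.146,-0.166,0,0.04,0.028,0.146,-0.166,0,0.04,0.028,0.146,-0.166,0,0.04]'; python3 st.py
```

```text
clock: 16.7
eef_pos: [0.4826, 0.1081, 0.2621]
tool_rot: [0.075, 0.924, -0.017, 0.375]
ft_force: [0.1, -0.1, -0.5]
grip_width: 0.0397
grasp_force: 0.0
clock: 17.28
eef_pos: [0.5097, 0.2517, 0.0912]
tool_rot: [0.074, 0.925, -0.02, 0.372]
ft_force: [0.2, -0.9, -0.4]
grip_width: 0.0399
grasp_force: 0.0
q [ 0.747  0.27  -0.703  0.05  -0.563  0.745] G [0.497 0.253 0.105] tilt 43.8 az -7.6 ydir [0.152 0.988 0.018]
```

```bash
python3 -m creep '[0.02,-0.002,-0.02,0,0.04,0.04,-0.003,-0.04,0,0.04,0.055,-0.004,-0.05,0,0.04,0.065,-0.005,-0.06,0,0.04,0.065,-0.005,-0.06,0,0.04]'; python3 st.py; python3 - <<'E'
from h import *
c=snap('top');d=snap('side')
a=cv2.resize(c['pixels'][150:240,165:285,::-1],(560,420),interpolation=3)
b=cv2.resize(d['pixels'][170:260,300:420,::-1],(560,420),interpolation=3)
cv2.imwrite('pics/g1.png',cv2.resize(np.hstack([a,b]),(800,300)))
E
```

```text
clock: 17.7
eef_pos: [0.5773, 0.2438, 0.035]
tool_rot: [0.077, 0.924, -0.019, 0.374]
ft_force: [-1.1, 0.5, 0.3]
grip_width: 0.0401
grasp_force: 0.0
q [ 0.637  0.458 -0.65  -0.143 -0.506  0.643] G [0.564 0.246 0.048] tilt 44.0 az -7.8 ydir [0.158 0.987 0.022]
```

View pics/g1.png

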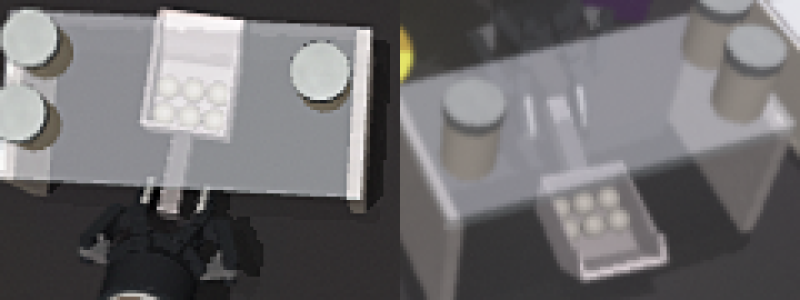

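```bash
python3 -m creep '[0,0,0,0,0,0,0,0,0,0,0,0,0,0,0,0,0,0,0,0,0,0,0,0,0]'; python3 -m creep '[0,0,0.006,0,0,0,0,0.012,0,0,0,0,0.012,0,0]'; python3 st.py
```

```text
clock: 18.22
eef_pos: [0.5759, 0.2456, 0.0362]
tool_rot: [0.076, 0.924, -0.019, 0.375]
ft_force: [-4.2, 0.0, 4.9]
grip_width: 0.0169
grasp_force: 59.7
clock: 18.47
eef_pos: [0.5755, 0.2451, 0.0473]
tool_rot: [0.076, 0.924, -0.019, 0.374]
ft_force: [0.3, 0.6, -2.4]
grip_width: 0.017
grasp_force: 58.4
q [ 0.64   0.429 -0.643 -0.106 -0.505  0.643] G [0.563 0.247 0.061] tilt 44.0 az -7.6 ydir [0.155 0.988 0.022]
```

```bash
python3 -m creep '[-0.02,0.003,0.005,0,0,-0.045,0.006,0.01,0,0,-0.07,0.01,0.01,0,0,-0.095,0.013,0.01,0,0,-0.12,0.016,0.01,0,0,-0.14,0.019,0.01,0,0,-0.148,0.02,0.01,0,0,-0.148,0.02,0.01,0,0]'; python3 st.py; python3 - <<'E'
from h import *
c=snap('top');d=snap('side')
a=cv2.resize(c['pixels'][150:258,165:309,::-1],(560,420),interpolation=3)
b=cv2.resize(d['pixels'][140:248,270:414,::-1],(560,420),interpolation=3)
cv2.imwrite('pics/g2.png',cv2.resize(np.hstack([a,b]),(800,300)))
E
```

```text
clock: 19.13
eef_pos: [0.426, 0.2651, 0.0562]
tool_rot: [0.075, 0.925, -0.019, 0.373]
ft_force: [0.0, 0.5, -2.8]
grip_width: 0.017
grasp_force: 59.0
q [ 0.932  0.288 -0.821  0.025 -0.651  0.943] G [0.413 0.267 0.07 ] tilt 43.9 az -7.5 ydir [0.152 0.988 0.02 ]
```

View pics/g2.png

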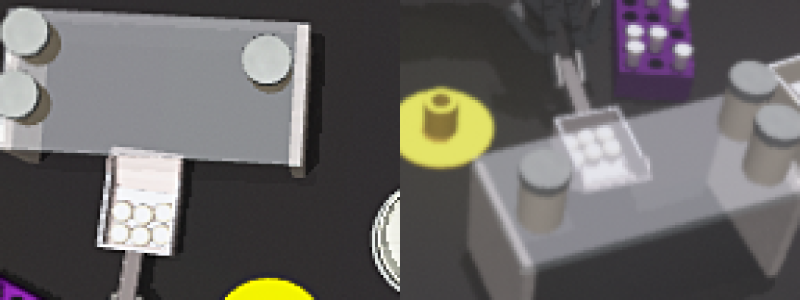

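```bash
python3 -m creep '[0,0,0.02,0,0,0.002,0,0.04,0,0,0.003,0,0.052,0,0,0.004,0,0.06,0,0,0.005,-0.001,0.066,0,0,0.006,-0.001,0.072,0,0,0.007,-0.001,0.078,0,0,0.008,-0.001,0.084,0,0]'; python3 -m creep '[0.002,0,0.006,0,0,0.003,0,0.012,0,0,0.005,-0.001,0.018,0,0,0.007,-0.001,0.024,0,0,0.009,-0.001,0.03,0,0]'; python3 st.py; python3 - <<'E'
from h import *
c=snap('top');d=snap('side')
a=cv2.resize(c['pixels'][150:258,165:309,::-1],(560,420),interpolation=3)
b=cv2.resize(d['pixels'][110:248,270:414,::-1],(560,540),interpolation=3)[:420]
cv2.imwrite('pics/g3.png',cv2.resize(np.hstack([a,b]),(800,300)))
E
```

```text
clock: 19.9
eef_pos: [0.4357, 0.2632, 0.1405]
tool_rot: [0.076, 0.924, -0.02, 0.374]
ft_force: [-0.8, -0.2, -5.8]
grip_width: 0.0172
grasp_force: 58.5
clock: 20.32
eef_pos: [0.4448, 0.2627, 0.1712]
tool_rot: [0.076, 0.924, -0.019, 0.374]
ft_force: [0.1, -0.5, -3.9]
grip_width: 0.0169
grasp_force: 58.6
q [ 0.889  0.061 -0.662  0.382 -0.634  0.898] G [0.432 0.264 0.185] tilt 44.0 az -7.7 ydir [0.155 0.988 0.021]
```

View pics/g3.png

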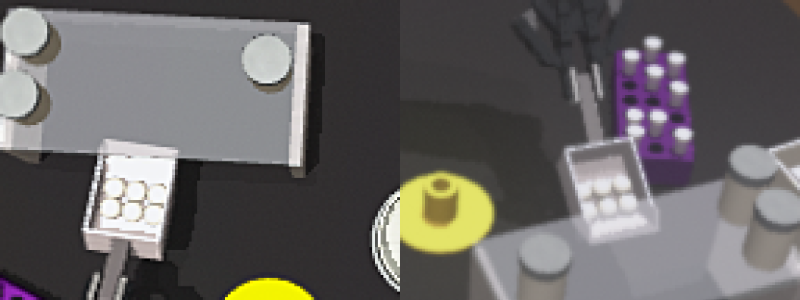

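```bash
python3 -m creep '[0.002,0,0.005,0,0,0.004,0,0.01,0,0,0.006,-0.001,0.015,0,0,0.008,-0.001,0.02,0,0,0.008,-0.001,0.022,0,0]'; python3 st.py; python3 -m creep '[-0.003,0,0,0,0,-0.009,0,0,0,0,-0.018,0,0,0,0,-0.03,0,0,0,0,-0.04,-0.003,0.001,0,0,-0.046,-0.01,0.003,0,0,-0.048,-0.022,0.006,-0.05,0,-0.048,-0.037,0.01,-0.1,0,-0.048,-0.055,0.015,-0.18,0,-0.048,-0.075,0.02,-0.26,0]'; python3 st.py; python3 - <<'E'
from h import *
c=snap('top');d=snap('side')
a=cv2.resize(c['pixels'][150:276,165:333,::-1],(560,420),interpolation=3)
b=cv2.resize(d['pixels'][90:216,250:418,::-1],(560,420),interpolation=3)
cv2.imwrite('pics/g4.png',cv2.resize(np.hstack([a,b]),(800,300)))
for k in('side','top'):
  for t in('scoop_lip','scoop_grip','jar_rim','shaft_top'): print(k,t,[(round(x['score'],2),(np.array(x['centre'])*S).round(1)) for x in bot.place_of(k,t)[:2]])
E
```

```text
clock: 20.83
eef_pos: [0.4533, 0.262, 0.1937]
tool_rot: [0.077, 0.924, -0.019, 0.374]
ft_force: [1.1, -0.6, -5.9]
grip_width: 0.0169
grasp_force: 58.6
q [ 0.871  0.034 -0.62   0.438 -0.626  0.878] G [0.44  0.264 0.207] tilt 44.0 az -7.6 ydir [0.156 0.988 0.023]
clock: 21.67
eef_pos: [0.4041, 0.1863, 0.2136]
tool_rot: [0.197, 0.906, -0.067, 0.369]
ft_force: [1.1, 0.5, -4.1]
grip_width: 0.0168
grasp_force: 59.0
q [ 0.906 -0.041 -0.609  0.75  -0.734  1.236] G [0.392 0.191 0.227] tilt 44.0 az -22.6 ydir [0.406 0.914 0.023]
side scoop_lip [(0.78, array([306.3, 185.3]))]
side scoop_grip [(0.98, array([305.7, 128.1])), (0.62, array([305.1, 165.8]))]
side jar_rim [(0.73, array([241.9, 205.1]))]
side shaft_top [(0.76, array([240.7, 197.7]))]
top scoop_lip [(0.9, array([253.3, 224.3])), (0.52, array([403.8, 229.3]))]
top scoop_grip [(0.88, array([227.5, 269.1]))]
top jar_rim [(0.88, array([321.3, 230.5])), (0.48, array([255.4, 223.8]))]
top shaft_top [(0.76, array([320.7, 232.1])), (0.42, array([320. , 234.5]))]
```

View pics/g4.png

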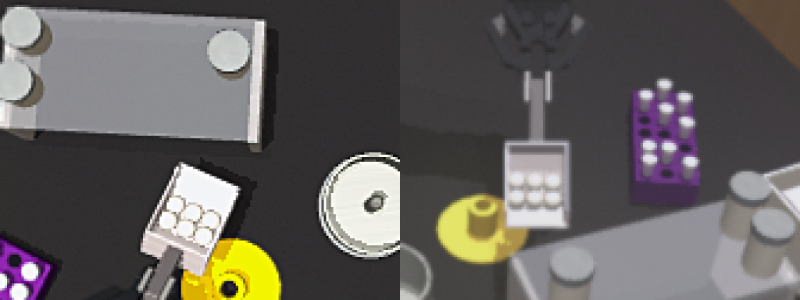

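```bash
cat > tl.py <<'E'
from h import *
np.set_printoptions(precision=3,suppress=True)
from scipy.spatial.transform import Rotation as R
c={k:snap(k) for k in('top','side')}
o=bot.get_obs();M=R.from_quat(o['tool_rot']).as_matrix();G=o['eef_pos']-bot.grip_depth*M[:,2]
for t in('scoop_lip','jar_rim','shaft_top'):
  p=[np.array(bot.place_of(k,t)[0]['centre'])*S for k in('top','side')]
  L,e=tri(c['top'],p[0],c['side'],p[1]);print(t,L,'gap',round(e,4))
  if t=='scoop_lip':
    d=L-G;print('G',G,'d',d,np.linalg.norm(d),'heading',np.degrees(np.arctan2(d[1],d[0])),'theta',np.degrees(np.arctan2(-d[2],np.hypot(d[0],d[1])))-2.6)
E
python3 tl.py
```

```text
scoop_lip [0.515 0.141 0.131] gap 0.0086
G [0.393 0.192 0.226] d [ 0.122 -0.052 -0.096] 0.16346432011688852 heading -22.857336080461426 theta 33.175696345061205
jar_rim [ 0.491 -0.053  0.097] gap 0.0021
shaft_top [ 0.489 -0.059 -0.004] gap 0.0083
```

```bash
python3 -m creep '[0,-0.004,0,-0.04,0,0.001,-0.012,0,-0.1,0,0.002,-0.022,0,-0.18,0,0.003,-0.034,0,-0.26,0,0.005,-0.047,-0.004,-0.34,0,0.006,-0.06,-0.01,-0.42,0,0.007,-0.072,-0.016,-0.5,0,0.008,-0.082,-0.021,-0.58,0,0.009,-0.088,-0.024,-0.63,0,0.009,-0.091,-0.025,-0.65,0]'; python3 st.py; python3 tl.py;  python3 - <<'E'
from h import *
c=snap('top');d=snap('side')
a=cv2.resize(c['pixels'][190:295,215:355,::-1],(560,420),interpolation=3)
b=cv2.resize(d['pixels'][120:225,190:330,::-1],(560,420),interpolation=3)
cv2.imwrite('pics/g5.png',cv2.resize(np.hstack([a,b]),(800,300)))
E
```

```text
clock: 23.4
eef_pos: [0.4146, 0.0959, 0.1872]
tool_rot: [0.476, 0.796, -0.182, 0.327]
ft_force: [1.1, -0.4, -3.3]
grip_width: 0.0169
grasp_force: 59.2
q [ 0.733  0.224 -0.383  1.161 -0.747  1.888] G [0.408 0.107 0.201] tilt 44.0 az -59.9 ydir [0.876 0.481 0.022]
scoop_lip [ 0.472 -0.006  0.104] gap 0.0004
G [0.408 0.107 0.201] d [ 0.065 -0.113 -0.097] 0.16271848254424504 heading -60.25640488909508 theta 34.04550637425606
jar_rim [ 0.488 -0.051  0.091] gap 0.0031
shaft_top [0.608 0.06  0.257] gap 0.2792
```

View pics/g5.png

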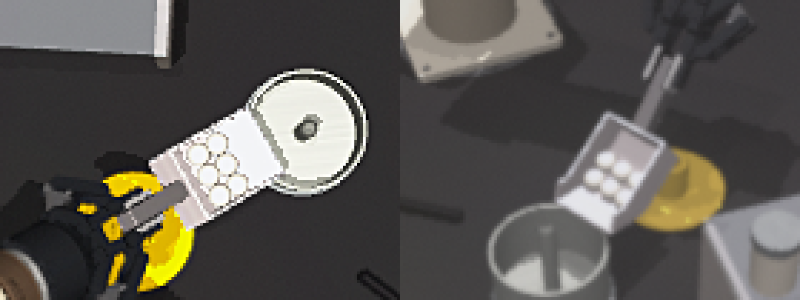

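```bash
python3 -m creep '[0,-0.004,0,0,0,0.003,-0.011,0,0,0,0.007,-0.02,0,0,0,0.01,-0.028,0,0,0,0.011,-0.032,0,0,0,0.012,-0.0345,0,0,0,0.012,-0.0345,0,0,0]'; python3 -m creep '[0.003,-0.004,0.005,0,0,0.005,-0.009,0.01,0,0,0.008,-0.013,0.014,0,0,0.01,-0.017,0.018,0,0,0.01,-0.017,0.018,0,0]'; python3 st.py; python3 tl.py
```

```text
clock: 24.48
eef_pos: [0.4258, 0.0614, 0.1879]
tool_rot: [0.475, 0.797, -0.181, 0.327]
ft_force: [-0.5, 3.0, -3.2]
grip_width: 0.017
grasp_force: 59.8
clock: 24.9
eef_pos: [0.436, 0.0441, 0.2064]
tool_rot: [0.475, 0.796, -0.181, 0.328]
ft_force: [-2.7, 3.6, -1.3]
grip_width: 0.0166
grasp_force: 61.0
q [ 0.601  0.147 -0.418  1.076 -0.765  1.705] G [0.429 0.055 0.22 ] tilt 44.0 az -59.7 ydir [0.875 0.483 0.023]
scoop_lip [ 0.483 -0.043  0.097] gap 0.0034
G [0.429 0.055 0.219] d [ 0.054 -0.098 -0.122] 0.16605582852440046 heading -61.34270121213266 theta 44.92897484370954
jar_rim [ 0.477 -0.05   0.08 ] gap 0.0023
shaft_top [0.566 0.081 0.333] gap 0.2876
```

```bash
python3 -m creep '[0.002,-0.003,0.003,0,0,0.0035,-0.006,0.006,0,0,0.0055,-0.0095,0.008,0,0,0.0075,-0.013,0.011,0,0,0.009,-0.016,0.013,0,0,0.011,-0.019,0.015,0,0,0.014,-0.024,0.017,0,0,0.0165,-0.0285,0.02,0,0,0.0215,-0.037,0.024,0,0,0.0215,-0.037,0.024,0,0]'; python3 st.py; python3 tl.py;  python3 - <<'E'
from h import *
c=snap('top');d=snap('side')
a=cv2.resize(c['pixels'][190:295,215:355,::-1],(560,420),interpolation=3)
b=cv2.resize(d['pixels'][120:225,190:330,::-1],(560,420),interpolation=3)
cv2.imwrite('pics/g6.png',cv2.resize(np.hstack([a,b]),(800,300)))
E
```

```text
clock: 26.13
eef_pos: [0.4579, 0.0062, 0.2308]
tool_rot: [0.475, 0.796, -0.181, 0.328]
ft_force: [-0.7, 1.8, -1.4]
grip_width: 0.0169
grasp_force: 63.5
q [ 0.492  0.099 -0.404  1.034 -0.769  1.556] G [0.451 0.017 0.244] tilt 44.1 az -59.8 ydir [0.876 0.482 0.023]
scoop_lip [ 0.484 -0.04   0.098] gap 0.0038
G [0.451 0.018 0.244] d [ 0.034 -0.058 -0.146] 0.1604023373487014 heading -59.719173704735624 theta 62.82711978528388
jar_rim [ 0.482 -0.05   0.082] gap 0.0017
shaft_top [ 0.487 -0.052  0.111] gap 0.0095
```

View pics/g6.png

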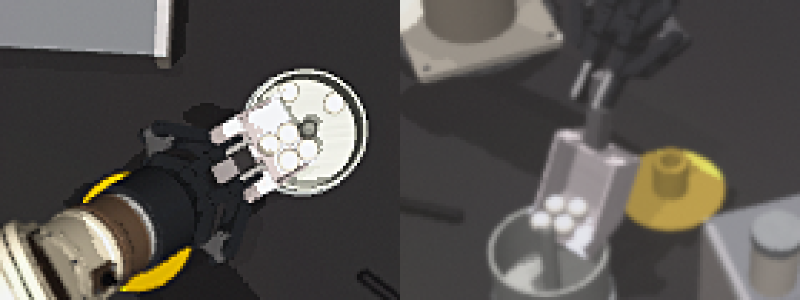

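```bash
python3 -m creep '[0.004,-0.006,0.003,0,0,0.008,-0.013,0.005,0,0,0.012,-0.02,0.007,0,0,0.0155,-0.026,0.009,0,0,0.0185,-0.032,0.01,0,0,0.0185,-0.032,0.01,0,0,0.0155,-0.027,0.01,0,0,0.0125,-0.022,0.01,0,0,0.0095,-0.016,0.01,0,0,0.0065,-0.011,0.01,0,0]';python3 -m creep '[0,0,0,0,0,0,0,0,0,0]'; python3 st.py; python3 tl.py;  python3 - <<'E'
from h import *
c=snap('top');d=snap('side')
a=cv2.resize(c['pixels'][190:295,215:355,::-1],(560,420),interpolation=3)
b=cv2.resize(d['pixels'][120:225,190:330,::-1],(560,420),interpolation=3)
cv2.imwrite('pics/g7.png',cv2.resize(np.hstack([a,b]),(800,300)))
E
```

```text
clock: 27.47
eef_pos: [0.4639, -0.0027, 0.2402]
tool_rot: [0.474, 0.796, -0.181, 0.328]
ft_force: [0.3, 1.2, -1.8]
grip_width: 0.0167
grasp_force: 65.5
clock: 27.63
eef_pos: [0.464, -0.0027, 0.24]
tool_rot: [0.474, 0.797, -0.181, 0.328]
ft_force: [-0.5, 0.1, -1.7]
grip_width: 0.0172
grasp_force: 65.5
q [ 0.465  0.086 -0.392  1.031 -0.766  1.513] G [0.457 0.008 0.253] tilt 44.0 az -59.6 ydir [0.874 0.485 0.022]
scoop_lip [ 0.47  -0.018  0.093] gap 0.0033
G [0.457 0.008 0.253] d [ 0.012 -0.026 -0.16 ] 0.16293594848862689 heading -64.46043409907924 theta 77.38325043546381
jar_rim [ 0.483 -0.052  0.089] gap 0.012
shaft_top [ 0.486 -0.053  0.112] gap 0.0042
```

View pics/g7.png

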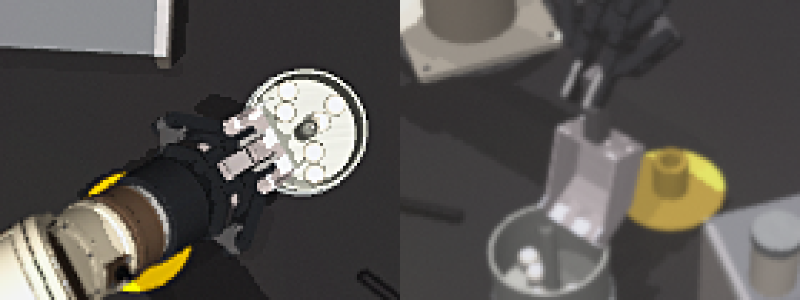

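```bash
python3 -m creep '[0.004,-0.006,0.006,0,0,0,0,0.012,0,0,0.004,-0.006,0.02,0,0,0,0,0.03,0,0,0,0,0.045,0,0,0,0,0.05,0,0,0,0,0.05,0,0]'; cat > balls.py <<'E'
from h import *
np.set_printoptions(precision=3,suppress=True)
f=[]
for i in range(3): f.append(bot.get_obs()['ft_force'][2]); snap('top')
print('Fz',f)
for k in('top','side'):
  c=snap(k)
  for n in('look_for','place_of'):
    for d in getattr(bot,n)(k,'ball0_center'):
      p=np.array(d['centre'])*S; print(k,n,round(d['score'],2),p.round(1),atz(c,p,.027))
c=snap('top')
g=cv2.cvtColor(c['pixels'],cv2.COLOR_RGB2GRAY)
x,y=proj(c,[.488,-.051,.027]).astype(int);print(x,y)
a=cv2.resize(g[y-28:y+28,x-28:x+28],None,fx=8,fy=8,interpolation=3)
C=cv2.HoughCircles(a,cv2.HOUGH_GRADIENT,1,45,param1=80,param2=14,minRadius=20,maxRadius=38)
if C is not None:
  for u,v,r in C[0]:
    w=atz(c,(x-28+u/8,y-28+v/8),.027); print('circ',w[:2],np.hypot(*(w[:2]-[.488,-.051])).round(3),r)
E
python3 balls.py; python3 tl.py|head -2
```

```text
clock: 28.72
eef_pos: [0.4649, -0.0036, 0.2917]
tool_rot: [0.475, 0.796, -0.18, 0.329]
ft_force: [0.3, 0.4, -1.5]
grip_width: 0.017
grasp_force: 65.5
Fz [np.float64(-1.5131436787285355), np.float64(-3.0982488616955957), np.float64(-2.44196934275694)]
top look_for 0.47 [326.1 249. ] [ 0.445 -0.067  0.027]
top look_for 0.43 [327.  232.7] [ 0.493 -0.071  0.027]
top place_of 0.46 [328.1 249.5] [ 0.444 -0.073  0.027]
side place_of 0.57 [235.2 213.2] [ 0.454 -0.067  0.027]
320 234
circ [ 0.468 -0.013] 0.042 36.3
circ [ 0.486 -0.054] 0.004 37.4
circ [ 0.461 -0.065] 0.03 29.7
circ [ 0.441 -0.065] 0.049 28.6
circ [0.494 0.015] 0.067 28.6
circ [ 0.427 -0.036] 0.062 28.6
circ [ 0.503 -0.035] 0.022 28.6
circ [ 0.428 -0.018] 0.068 28.6
circ [ 0.446 -0.013] 0.057 28.6
circ [ 0.521 -0.023] 0.043 29.2
scoop_lip [ 0.468 -0.019  0.125] gap 0.0005
G [0.457 0.008 0.303] d [ 0.01  -0.027 -0.178] 0.17984857871891508 heading -68.40904236325811 theta 78.27466844509392Traceback (most recent call last):
  File "tl.py", line 7, in <module>
    p=[np.array(bot.place_of(k,t)[0]['centre'])*S for k in('top','side')]
                ~~~~~~~~~~~~~~~~~^^^
IndexError: list index out of range
```

```bash
python3 -m creep '[-0.01,0.017,0.01,0,0,-0.025,0.043,0.02,0,0,-0.045,0.076,0.02,0,0,-0.06,0.104,0.02,0,0,-0.07,0.12,0.02,0,0,-0.07,0.12,0.02,0,0]'; cat > cnt.py <<'E'
from h import *
np.set_printoptions(precision=3,suppress=True)
f=[]
for i in range(10): f.append(bot.get_obs()['ft_force'][2]); c=snap('top','t_after.png')
print('Fz mean',np.mean(f),np.std(f))
a=cv2.imread('pics/top0.png').astype(int);b=cv2.imread('pics/t_after.png').astype(int)
d=np.abs(a-b).sum(2)
x,y=proj(c,[.488,-.051,.05]).astype(int);print(x,y)
for r in range(y-24,y+25,1): print(''.join(' .:-=+*#%@'[min(9,d[r,q]//20)] for q in range(x-26,x+27)))
g=cv2.imread('pics/t_after.png',0)
print()
for r in range(y-24,y+25,1): print(''.join('@%#*+=-:. '[min(9,max(0,(int(g[r,q])-90)//16))] for q in range(x-26,x+27)))
E
python3 cnt.py; python3 st.py
```

```text
clock: 30.07
eef_pos: [0.3932, 0.1196, 0.3094]
tool_rot: [0.473, 0.798, -0.181, 0.328]
ft_force: [-0.3, 0.6, -1.3]
grip_width: 0.0169
grasp_force: 65.4
Fz mean -1.7300625683792468 0.6037389417171024
320 234
                                                     
                                                     
                                                     
                                                     
                                                     
                                                     
                                                     
                                                     
                   :-@@:                             
                  +- :- @                            
                  *--...                             
                  ..  ...=                           
                  -......=                           
                  * ....:           %+:**            
                  .@.::.@          @ ::. @           
                  .*@@@..         *.::::..           
                 .+.:: @     
[... 3811 characters left out ...]
@@@: @# *+++           -.   -*      @@= @@@@@@@@
@@@@@@@@@. @* #++*         -.     *     *@% %@@@@@@@@
@@@@@@@@@@ *@- -+++*       =      .    @@+ #@@@@@@@@@
@@@@@@@@@@@ -@+ :+++++*    =         +@@+ *@@@@@@@@@@
@@@@@@@@@@@% -@% -%++++++  +      ++*@@- @@@@@@@@@@@@
@@@@@@@@@@@@@  #@: .==++++++%+  =+@@@+  @@@@@@@@@@@@@
@@@@@@@@@@@@@@: -@@: .-#=====##*@@*+  :@@@@@@@@@@@@@@
@@@@@@@@@@@@@@@% .=@@:   :====%+    .@@@@@@@@@@@@@@@@
@@@@@@@@@@@@@@@@@@. :+%#@:....  .*:@@@@@@@@@@@@@@@@@@
@@@@@@@@@@@@@@@@@@@@+:::::::-:::#@@@@@@@@@@@@@@@@@@@@
@@@@@@@@@@@@@@@@@@@@@@@@%%@@@%@@@@@@@@@@@@@@@@@@@@@@@
q [ 0.803  0.127 -0.161  1.539 -0.732  1.978] G [0.387 0.127 0.323] tilt 44.0 az -59.8 ydir [0.876 0.483 0.022]
```

```bash
python3 -m creep '[0.01,-0.02,0.01,0.1,0,0.03,-0.055,0.02,0.21,0,0.05,-0.09,0.02,0.32,0,0.07,-0.125,0.02,0.43,0,0.09,-0.16,0.02,0.54,0,0.105,-0.195,0.02,0.65,0,0.125,-0.23,0.02,0.76,0,0.14,-0.265,0.01,0.87,0,0.155,-0.29,0,0.98,0,0.165,-0.305,0,1.045,0]'; python3 -m creep '[0,0,0,0,0,0,0,-0.03,0,0,0,0,-0.065,0,0,0,0,-0.1,0,0,0,0,-0.125,0,0,0,0,-0.135,0,0,0,0,-0.14,0,0,0,0,-0.14,0,0]'; python3 st.py; python3 tl.py | head -2
```

```text
clock: 31.4
eef_pos: [0.511, -0.0992, 0.3147]
tool_rot: [0.144, 0.92, -0.041, 0.361]
ft_force: [0.9, 1.2, -2.9]
grip_width: 0.017
grasp_force: 65.5
clock: 32.07
eef_pos: [0.5147, -0.0996, 0.1775]
tool_rot: [0.148, 0.919, -0.043, 0.363]
ft_force: [4.8, -2.0, 2.1]
grip_width: 0.0168
grasp_force: 75.2
q [-0.136 -0.091 -0.83   0.088 -0.095  0.146] G [ 0.502 -0.096  0.191] tilt 42.9 az -15.8 ydir [0.303 0.952 0.03 ]
scoop_lip [ 0.589 -0.125  0.06 ] gap 0.0014
G [ 0.502 -0.096  0.191] d [ 0.087 -0.029 -0.131] 0.16012036802854324 heading -18.511589957592523 theta 52.35442455154871
```

```bash
python3 -m creep '[0,0,0.04,0,0,0,0,0.08,0,0,0,0,0.12,0,0,0,0,0.13,0,0]'; python3 st.py; python3 tl.py | head -2; python3 cnt.py | sed -n 1,46p
```

```text
clock: 32.8
eef_pos: [0.5131, -0.0983, 0.3111]
tool_rot: [0.147, 0.919, -0.042, 0.363]
ft_force: [1.6, 0.3, -0.8]
grip_width: 0.0171
grasp_force: 74.9
q [-0.135 -0.262 -0.565  0.524 -0.093  0.145] G [ 0.501 -0.095  0.325] tilt 42.9 az -15.6 ydir [0.3   0.953 0.03 ]
scoop_lip [ 0.595 -0.119  0.205] gap 0.0043
G [ 0.5   -0.095  0.32 ] d [ 0.095 -0.025 -0.115] 0.15114007916539748 heading -14.544068568158032 theta 46.95654108634935
Fz mean -1.5854563012859173 0.5249246435480361
320 234
                                   .==@@@@@@@@@@@@@@@
                                   .-:@@@@@@@@@@@@@@@
                                   .+@@@@@@@@@@@@@@@@
                                    -@@@@@@@@@@@@@: .
                                    -@@@@@@@@@@@@@ --
                                   =@@@@@@@@@@@@@@@.=
                                   @:@@@@@@@@@-@@@@.=
                                  .@@:-@@@@@@@#*-@@ =
                   :-@@:          -@@@@:=@@@@-== @@+=
                  +- :- @         =@@@@@ :@@@#-.+@@++
                  *--...            @@@@@%.@%*-:+@@.+
                  .
[... 1062 characters left out ...]
                    :@@@@@@@@@@@@@@@@@@@@@@@ -@@ :--
                      :-:@@::@@@@@@@@@@@@@@@@ :@@ .--
                       ..::-::=@@@@@@@@@@@@@= @@- .::
                          .+ ::%@@@@@@@@@@@@.-@@..:::
                          .@-.:@@@@@@@@@@@@= @@- ::::
                          . *#.@@@@@@@@@@@@:=@@..::::
                         ..  @@@@@@@@@@@@@ :@@=..::::
                         ...@:::@@@@@@@@@  @@- .:::::
                         ..%=.::@@@@@@@@@ @@@ .:::::.
                        :. @...:.@@@@@@= @@@..::::::.
                        :. @ ...:@@@@@-:@@@..::::::::
                         ..@.   :@@@@.*@@#..::::.:::.
                            + @@@@@*+@@@  :::::::::::
```

```bash
python3 -m creep '[-0.006,-0.03,0,0.1,0,-0.006,-0.06,0,0.2,0,-0.006,-0.085,0,0.3,0,-0.006,-0.085,0,0.3,0,-0.006,-0.085,0,0.3,0]'; python3 st.py; python3 tl.py | head -2
```

```text
clock: 34.12
eef_pos: [0.5055, -0.1873, 0.3042]
tool_rot: [0.011, 0.932, 0.011, 0.362]
ft_force: [-0.5, 0.2, -2.2]
grip_width: 0.0171
grasp_force: 74.8
q [-0.566 -0.159 -0.489  0.59   0.382 -0.412] G [ 0.493 -0.188  0.318] tilt 42.4 az 1.1 ydir [0.013 0.999 0.029]
scoop_lip [ 0.594 -0.181  0.201] gap 0.0092
G [ 0.493 -0.184  0.318] d [ 0.101  0.003 -0.116] 0.15395313168959351 heading 1.750504269392411 theta 46.39362408801412
```

```bash
python3 -m creep '[0,0.002,-0.03,0,0,0,0.004,-0.065,0,0,0,0.006,-0.1,0,0,0,0.006,-0.135,0,0,0,0.006,-0.165,0,0,0,0.006,-0.18,0,0,0,0.006,-0.185,0,0,0,0.006,-0.185,0,0]'; python3 st.py; python3 -m creep '[-0.003,0,-0.008,0,0,-0.012,0,-0.014,0,0,-0.022,0,-0.021,0,0,-0.031,0,-0.028,0,0,-0.04,0,-0.037,0,0,-0.048,0,-0.046,0,0,-0.056,0,-0.056,0,0]'; python3 st.py; python3 tl.py|head -2
```

```text
clock: 35.18
eef_pos: [0.5056, -0.176, 0.1179]
tool_rot: [0.007, 0.932, 0.014, 0.361]
ft_force: [0.5, 0.2, -2.2]
grip_width: 0.0167
grasp_force: 74.9
q [-0.544  0.101 -0.829 -0.012  0.374 -0.4  ] G [ 0.493 -0.176  0.132] tilt 42.4 az 1.7 ydir [0.004 1.    0.031]
clock: 35.77
eef_pos: [0.4546, -0.1791, 0.069]
tool_rot: [0.005, 0.93, 0.01, 0.368]
ft_force: [-0.3, 1.0, 4.7]
grip_width: 0.0171
grasp_force: 72.5
q [-0.64   0.169 -0.989 -0.225  0.435 -0.484] G [ 0.442 -0.179  0.083] tilt 43.2 az 1.3 ydir [0.001 1.    0.023]
scoop_lip [ 0.593 -0.175  0.03 ] gap 0.0114
G [ 0.44  -0.179  0.08 ] d [ 0.153  0.004 -0.05 ] 0.16109247685658937 heading 1.6077012584513544 theta 15.547832755072
```

```bash
python3 -m creep '[-0.003,0,-0.009,0,0,-0.006,0,-0.017,0,0,-0.008,0,-0.025,0,0,-0.01,0,-0.032,0,0,-0.01,0,-0.037,0,0,-0.01,0,-0.037,0,0]'; python3 st.py; python3 tl.py|head -2
```

```text
clock: 36.67
eef_pos: [0.4438, -0.1795, 0.0298]
tool_rot: [0.006, 0.93, 0.01, 0.366]
ft_force: [-1.1, -0.2, 6.2]
grip_width: 0.0168
grasp_force: 72.2
q [-0.66   0.293 -1.045 -0.393  0.444 -0.501] G [ 0.431 -0.18   0.043] tilt 43.0 az 1.3 ydir [0.004 1.    0.024]Traceback (most recent call last):
  File "tl.py", line 7, in <module>
    p=[np.array(bot.place_of(k,t)[0]['centre'])*S for k in('top','side')]
                ~~~~~~~~~~~~~~~~~^^^
IndexError: list index out of range
```

```bash
python3 -m creep '[0,0,0,0,0.03,0,0,0,0,0.04,0,0,0,0,0.04,0,0,0,0,0.04]'; python3 -m creep '[0,0,0.015,0,0.04,0,0,0.05,0,0.05,0,0,0.09,0,0.06,0,0,0.13,0,0.06,0,0,0.16,0,0.06,0,0,0.16,0,0.06]'; python3 st.py; cat > s4.py <<'E'
from h import *
np.set_printoptions(precision=4,suppress=True)
c={k:snap(k) for k in('top','side')}
for t,z in dict(scoop=0,scoop_lip=.038,scoop_grip=.045,lid=0,lid_hub=.035,jar_rim=.085,shaft_top=.12).items():
  for k in c:
    for d in bot.place_of(k,t)[:3]:
      p=np.array(d['centre'])*S; print(t,k,round(d['score'],2),p.round(1),atz(c[k],p,z))
g=cv2.cvtColor(c['top']['pixels'],cv2.COLOR_RGB2GRAY)
def circ(w,R,z,half):
  x,y=proj(c['top'],w).astype(int)
  a=cv2.GaussianBlur(cv2.resize(g[y-half:y+half,x-half:x+half],None,fx=6,fy=6,interpolation=3),(0,0),3)
  r=cv2.norm(proj(c['top'],np.add(w,[0,R,0]))-proj(c['top'],w))*6
  C=cv2.HoughCircles(a,cv2.HOUGH_GRADIENT,1,30,param1=80,param2=8,minRadius=int(r-5),maxRadius=int(r+6))
  for u,v,q in ([] if C is None else C[0][:3]): print('circ',R,atz(c['top'],(x-half+u/6,y-half+v/6),z),q,r)
circ([.492,-.307,.006],.062,.006,32)
circ([.494,-.305,.05],.020,.05,16)
circ([.488,-.051,.085],.060,.085,32)
circ([.488,-.051,.085],.056,.085,32)
cv2.imwrite('pics/t5.png',c['top']['pixels'][:,:,::-1])
E
python3 s4.py
```

```text
clock: 37.2
eef_pos: [0.4399, -0.1772, 0.0263]
tool_rot: [0.008, 0.932, 0.013, 0.362]
ft_force: [0.9, 0.3, -0.3]
grip_width: 0.0401
grasp_force: 0.0
clock: 37.7
eef_pos: [0.4435, -0.1797, 0.1948]
tool_rot: [0.006, 0.93, 0.009, 0.368]
ft_force: [1.3, -1.2, -0.3]
grip_width: 0.0601
grasp_force: 0.0
q [-0.661 -0.159 -0.806  0.293  0.443 -0.501] G [ 0.431 -0.18   0.208] tilt 43.2 az 1.0 ydir [0.005 1.    0.021]
scoop top 0.8 [361.9 222.2] [ 0.5239 -0.1783  0.    ]
scoop side 0.76 [206.  253.1] [ 0.5401 -0.1857  0.    ]
scoop side 0.36 [238.2 287.3] [ 0.6792 -0.1358  0.    ]
scoop_lip top 0.86 [364.  199.1] [ 0.5887 -0.1807  0.038 ]
scoop_lip top 0.38 [327.  230.2] [ 0.4997 -0.0701  0.038 ]
scoop_lip side 0.67 [212.8 259. ] [ 0.5925 -0.1758  0.038 ]
scoop_grip top 0.44 [361.5 199.8] [ 0.5859 -0.1721  0.045 ]
scoop_grip side 0.28 [155.5 309.1] [ 0.6856 -0.3508  0.045 ]
lid top 0.94 [257.7 270.4] [0.3859 0.1342 0.    ]
lid top 0.81 [399.9 230.3] [ 0.4975 -0.2928  0.    ]
lid top 0.61 [414.3 289.2] [ 0.3204 -0.3318  0.    ]
lid side 0.92 [142.2 213.5] [ 0.3211 -0.3316 -0.    ]
lid side 0.84 
[... 800 characters left out ...]
.9 199. ] [ 0.4895 -0.0475  0.12  ]
shaft_top side 0.7 [204.6 253.5] [ 0.6246 -0.1953  0.12  ]
circ 0.062 [ 0.4941 -0.3041  0.006 ] 122.6 122.5271008622283
circ 0.062 [ 0.5581 -0.2753  0.006 ] 119.5 122.5271008622283
circ 0.02 [ 0.4929 -0.2949  0.05  ] 39.4 40.53975484397883
circ 0.02 [ 0.5206 -0.3187  0.05  ] 45.4 40.53975484397883
circ 0.06 [ 0.4796 -0.0474  0.085 ] 131.2 128.5707783111771
circ 0.06 [ 0.4892 -0.0593  0.085 ] 123.5 128.5707783111771
circ 0.06 [ 0.49   -0.0369  0.085 ] 131.2 128.5707783111771
circ 0.056 [ 0.4836 -0.0545  0.085 ] 123.3 119.99186082305546
circ 0.056 [ 0.4769 -0.0422  0.085 ] 118.9 119.99186082305546
circ 0.056 [ 0.4673 -0.0528  0.085 ] 115.6 119.99186082305546
```

```bash
cat > fit.py <<'E'
from h import *
np.set_printoptions(precision=4,suppress=True)
from scipy.optimize import minimize
T=np.linspace(0,2*np.pi,120,endpoint=False)
def ringpts(w,r,z): return np.c_[w[0]+r*np.cos(T),w[1]+r*np.sin(T),np.full_like(T,z)]
def pj(c,p):
    E=np.array(c['extrinsics']);return cv2.projectPoints(p,cv2.Rodrigues(E[:3,:3])[0],E[:3,3],np.array(c['camera_matrix']),np.array(c['dist_coeffs'],float))[0][:,0]
def samp(g,c,w,r,z):
    q=pj(c,ringpts(w,r,z)).astype(np.float32)
    return cv2.remap(g,q[:,:1],q[:,1:],cv2.INTER_LINEAR)[:,0]
def fit(cs,w0,f,rad=.012):
    best=[]
    for st in(.003,.001,.0004):
        G=np.arange(-rad,rad+1e-9,st); V=[(sum(f(*c,(w0[0]+a,w0[1]+b)) for c in cs),w0[0]+a,w0[1]+b) for a in G for b in G]
        m=max(V);w0=m[1:];rad=st*2.5
    return np.array(w0),m[0]
def edge(r,z):
    # contrast step at radius r (robust: clipped abs of mean-free gradient)
    def f(g,c,w):
        d=samp(g,c,w,r-.002,z)-samp(g,c,w,r+.002,z); return np.clip(d,-20,60).mean()
    return f
def ridge(r,z,s=.003):
    def f(g,c,w):
        a=samp(g,c,w,r,z);return np.clip(a-samp(g,c,w,r-s,z),-20,60).mean()+np.clip(a-samp(g,c,w,r+s,z),-20,60).mean()
    return f
def views(): 
    V={}
    for k in('top','side'):
        c=snap(k);V[k]=(cv2.GaussianBlur(cv2.cvtColor(c['pixels'],cv2.COLOR_RGB2GRAY).astype(np.float32),(0,0),.7),c)
    return V
E
cat > s5.py <<'E'
from fit import *
V=views()
for n,cs in(('top',[V['top']]),('side',[V['side']]),('both',list(V.values()))):
  print(n,'lid',fit(cs,(.494,-.304),edge(.062,.006)),'hub top',fit(cs,(.495,-.304),ridge(.0155,.05)),'jar ridge',fit(cs,(.488,-.050),ridge(.058,.085)),'jar edge',fit(cs,(.488,-.050),edge(.060,.085)))
E
python3 s5.py
```

```text
top lid (array([ 0.4978, -0.3026]), np.float32(60.0)) hub top (array([ 0.4954, -0.303 ]), np.float32(39.540894)) jar ridge (array([ 0.4838, -0.0512]), np.float32(77.252106)) jar edge (array([ 0.4844, -0.052 ]), np.float32(48.689983))
side lid (array([ 0.496 , -0.3046]), np.float32(57.283985)) hub top (array([ 0.4948, -0.3048]), np.float32(8.753087)) jar ridge (array([ 0.484, -0.053]), np.float32(23.584467)) jar edge (array([ 0.4834, -0.0526]), np.float32(33.580677))
both lid (array([ 0.496 , -0.3046]), np.float32(117.28398)) hub top (array([ 0.4954, -0.3032]), np.float32(47.555363)) jar ridge (array([ 0.4838, -0.0512]), np.float32(97.93358)) jar edge (array([ 0.484 , -0.0522]), np.float32(81.3358))
```

```bash
python3 -m creep '[0.005,-0.04,0,0,0.06,0.01,-0.08,-0.03,0,0.06,0.0165,-0.115,-0.07,0,0.06,0.0165,-0.124,-0.11,0,0.06,0.0165,-0.124,-0.122,0,0.06,0.0165,-0.124,-0.122,0,0.06]'; python3 st.py
```

```text
clock: 39.1
eef_pos: [0.4535, -0.2998, 0.0569]
tool_rot: [0.011, 0.934, 0.017, 0.358]
ft_force: [-1.2, 1.1, -0.6]
grip_width: 0.0599
grasp_force: 0.0
q [-0.886  0.312 -0.754  0.007  0.561 -0.717] G [ 0.441 -0.3    0.071] tilt 42.0 az 2.0 ydir [0.008 0.999 0.039]
```

```bash
python3 -m creep '[0,0,0,0,0.06,0,0,0,0,0.06]'; python3 st.py
```

```text
clock: 39.27
eef_pos: [0.4569, -0.3011, 0.0655]
tool_rot: [0.007, 0.932, 0.012, 0.363]
ft_force: [0.1, 0.1, 0.2]
grip_width: 0.0604
grasp_force: 0.0
q [-0.883  0.297 -0.751  0.01   0.563 -0.716] G [ 0.444 -0.301  0.079] tilt 42.5 az 1.5 ydir [0.005 1.    0.029]
```

```bash
python3 -m creep '[0.01,0,-0.008,0,0.06,0.02,-0.001,-0.017,0,0.06,0.035,-0.002,-0.03,0,0.06,0.048,-0.002,-0.042,0,0.06,0.049,-0.002,-0.042,0,0.06,0.049,-0.002,-0.042,0,0.06,0.049,-0.002,-0.042,0,0.06]'; python3 st.py
```

```text
clock: 39.85
eef_pos: [0.5061, -0.3033, 0.0247]
tool_rot: [0.007, 0.932, 0.012, 0.363]
ft_force: [0.1, -0.1, -0.3]
grip_width: 0.06
grasp_force: 0.0
q [-0.798  0.437 -0.71  -0.136  0.52  -0.631] G [ 0.493 -0.304  0.039] tilt 42.6 az 1.4 ydir [0.004 1.    0.027]
```

```bash
python3 -m creep '[0.002,0,-0.002,0,0.06,0.002,0,-0.002,0,0,0.002,0,-0.002,0,0,0.002,0,-0.002,0,0,0.002,0,-0.002,0,0,0.002,0,-0.002,0,0]'; python3 st.py; python3 -m creep '[0,0,0.01,0,0,0,0,0.035,0,0,0,0,0.07,0,0,0,0,0.105,0,0,0,0,0.135,0,0,0,0,0.145,0,0,0,0,0.145,0,0,0,0,0.145,0,0]'; python3 st.py
```

```text
clock: 40.35
eef_pos: [0.5079, -0.3039, 0.0218]
tool_rot: [0.007, 0.932, 0.012, 0.363]
ft_force: [-1.9, 0.5, 6.0]
grip_width: 0.038
grasp_force: 60.3
q [-0.796  0.446 -0.708 -0.144  0.519 -0.628] G [ 0.495 -0.304  0.036] tilt 42.6 az 1.4 ydir [0.005 1.    0.027]
clock: 41.02
eef_pos: [0.5069, -0.3032, 0.1653]
tool_rot: [0.008, 0.932, 0.012, 0.362]
ft_force: [0.5, 0.4, -1.4]
grip_width: 0.0385
grasp_force: 60.5
q [-0.796  0.16  -0.561  0.292  0.517 -0.628] G [ 0.494 -0.304  0.179] tilt 42.5 az 1.5 ydir [0.006 1.    0.029]
```

```bash
python3 -m creep '[0,0.02,0,0,0,-0.002,0.055,0,0,0,-0.004,0.09,0,0,0,-0.006,0.125,0,0,0,-0.008,0.16,0,0,0,-0.009,0.195,0,0,0,-0.01,0.225,0,0,0,-0.011,0.245,0,0,0,-0.011,0.252,0,0,0,-0.011,0.252,0,0]';python3 -m creep '[0,0,0,0,0,0,0,0,0,0]'; python3 st.py; cat > s6.py <<'E'
from fit import *
import sys
V=views();o=bot.get_obs();from scipy.spatial.transform import Rotation as R
G=o['eef_pos']-bot.grip_depth*R.from_quat(o['tool_rot']).as_matrix()[:,2];zt=G[2]-.030
for n,cs in(('top',[V['top']]),('side',[V['side']]),('both',list(V.values()))):
  print(n,'lid',fit(cs,(G[0],G[1]),edge(.062,zt)),'jar',fit(cs,(.484,-.052),edge(.060,.085)))
for k in('top','side'):
  for t,z in(('lid',zt-.006),('lid_hub',G[2])):
    print(k,t,[(round(d['score'],2),atz(V[k][1],np.array(d['centre'])*S,z)) for d in bot.place_of(k,t)[:4]])
print(G)
E
python3 s6.py
```

```text
clock: 41.18
eef_pos: [0.5061, -0.3021, 0.1626]
tool_rot: [0.008, 0.933, 0.014, 0.36]
ft_force: [-0.3, 0.3, -0.7]
grip_width: 0.0378
grasp_force: 60.4
q [-0.796  0.164 -0.563  0.292  0.517 -0.628] G [ 0.494 -0.302  0.176] tilt 42.3 az 1.7 ydir [0.006 0.999 0.032]
top lid (array([ 0.4973, -0.3008]), np.float32(39.366432)) jar (array([ 0.4844, -0.052 ]), np.float32(48.66901))
side lid (array([ 0.4961, -0.3024]), np.float32(39.797714)) jar (array([ 0.4834, -0.0526]), np.float32(33.609474))
both lid (array([ 0.4967, -0.302 ]), np.float32(78.64227)) jar (array([ 0.484 , -0.0522]), np.float32(81.340836))
top lid [(0.81, array([ 0.3342, -0.2932,  0.1408])), (0.74, array([0.3845, 0.1171, 0.1408])), (0.72, array([ 0.495 , -0.2979,  0.1408]))]
top lid_hub [(0.96, array([ 0.4877, -0.2977,  0.1768])), (0.85, array([ 0.3393, -0.2799,  0.1768])), (0.58, array([0.3858, 0.1135, 0.1768]))]
side lid [(0.65, array([0.5142, 0.0702, 0.1408])), (0.63, array([ 0.4909, -0.3123,  0.1408])), (0.63, array([ 0.4502, -0.3115,  0.1408]))]
side lid_hub [(0.95, array([ 0.4964, -0.3068,  0.1768])), (0.9, array([0.5155, 0.0695, 0.1768])), (0.52, array([ 0.4655, -0.312 ,  0.1768]))]
[ 0.4939 -0.3028  0.1768]$: bad value
```

```bash
python3 -m creep '[0.0,0.02,0,0,0,-0.002,0.055,0,0,0,-0.004,0.09,0,0,0,-0.006,0.125,0,0,0,-0.006,0.125,0,0,0]'; python3 -m creep '[-0.002,0.035,0,0,0,-0.004,0.07,0,0,0,-0.006,0.1,0,0,0,-0.0065,0.12,0,0,0,-0.0065,0.125,0,0,0,-0.0065,0.125,0,0,0,-0.0065,0.125,0,0,0]'; python3 s6.py
```

```text
clock: 41.9
eef_pos: [0.4989, -0.1717, 0.1631]
tool_rot: [0.005, 0.933, 0.016, 0.36]
ft_force: [-1.0, 0.1, -2.3]
grip_width: 0.0379
grasp_force: 60.7
clock: 42.48
eef_pos: [0.4954, -0.0535, 0.1656]
tool_rot: [0.007, 0.932, 0.012, 0.362]
ft_force: [-0.5, -0.3, -1.2]
grip_width: 0.0379
grasp_force: 61.1
top lid (array([ 0.4861, -0.0528]), np.float32(39.59293)) jar (array([ 0.4944, -0.0586]), np.float32(29.167377))
side lid (array([ 0.4841, -0.0542]), np.float32(39.977993)) jar (array([ 0.4854, -0.0526]), np.float32(14.3192425))
both lid (array([ 0.4841, -0.0538]), np.float32(78.705505)) jar (array([ 0.4938, -0.0546]), np.float32(38.65655))
top lid [(0.95, array([0.3869, 0.1155, 0.1432])), (0.92, array([ 0.3333, -0.2964,  0.1432])), (0.63, array([ 0.4835, -0.0488,  0.1432]))]
top lid_hub [(0.93, array([ 0.3321, -0.2828,  0.1792])), (0.78, array([0.3835, 0.122 , 0.1792])), (0.74, array([ 0.4848, -0.0549,  0.1792])), (0.66, array([ 0.4377, -0.1565,  0.1792]))]
side lid [(0.65, array([0.5177, 0.0618, 0.1432])), (0.62, array([ 0.4941, -0.0622,  0.1432]))]
side lid_hub [(0.88, array([ 0.4556, -0.3139,  0.1792])), (0.88, array([0.5283, 0.0707, 0.1792])), (0.56, array([ 0.4774, -0.0575,  0.1792]))]
[ 0.4827 -0.0546  0.1792]
```

```bash
python3 -m creep '[-0.001,0.001,-0.006,0,0,-0.001,0.001,-0.014,0,0,-0.001,0.001,-0.02,0,0,-0.001,0.001,-0.025,0,0,-0.001,0.001,-0.03,0,0,-0.001,0.001,-0.034,0,0,-0.001,0.001,-0.034,0,0,-0.001,0.001,-0.034,0,0]'; python3 s6.py|head -3; python3 st.py
```

```text
clock: 43.45
eef_pos: [0.4938, -0.0521, 0.1308]
tool_rot: [0.008, 0.932, 0.013, 0.362]
ft_force: [0.0, -0.4, -1.0]
grip_width: 0.0383
grasp_force: 61.1
top lid (array([ 0.4822, -0.0478]), np.float32(39.016884)) jar (array([ 0.486, -0.053]), np.float32(35.46818))
side lid (array([ 0.483 , -0.0522]), np.float32(39.150333)) jar (array([ 0.484 , -0.0526]), np.float32(13.650716))
both lid (array([ 0.484 , -0.0526]), np.float32(76.948074)) jar (array([ 0.485, -0.053]), np.float32(48.82826))
q [-0.197 -0.043 -0.947 -0.063  0.15  -0.123] G [ 0.482 -0.053  0.145] tilt 42.5 az 1.5 ydir [0.005 1.    0.029]
```

```bash
python3 -m creep '[0,0,-0.004,0,0,0,0,-0.008,0,0,0,0,-0.012,0,0,0,0,-0.016,0,0,0,0,-0.019,0,0,0,0,-0.021,0,0,0,0,-0.021,0,0]'; python3 st.py;  python3 -m creep '[0,0,-0.001,0,0,0,0,-0.002,0,0,0,0,-0.002,0,0]'; python3 st.py
```

```text
clock: 44.33
eef_pos: [0.4934, -0.0521, 0.1093]
tool_rot: [0.008, 0.932, 0.013, 0.361]
ft_force: [0.9, -0.2, -0.9]
grip_width: 0.0378
grasp_force: 61.1
q [-0.197  0.017 -0.982 -0.155  0.15  -0.123] G [ 0.481 -0.052  0.123] tilt 42.4 az 1.5 ydir [0.005 1.    0.029]
clock: 44.58
eef_pos: [0.494, -0.0522, 0.1082]
tool_rot: [0.008, 0.932, 0.013, 0.362]
ft_force: [-0.2, 0.6, -1.4]
grip_width: 0.038
grasp_force: 61.1
q [-0.197  0.022 -0.984 -0.164  0.15  -0.123] G [ 0.481 -0.053  0.122] tilt 42.5 az 1.5 ydir [0.005 1.    0.029]
```

```bash
python3 -m creep '[0,0,-0.001,0,0,0,0,-0.002,0,0,0,0,-0.002,0,0]'|sed -n 2,4p; python3 -m creep '[0,0,-0.001,0,0,0,0,-0.002,0,0,0,0,-0.002,0,0]'; python3 s6.py|head -3
```

```text
eef_pos: [0.4945, -0.0523, 0.1069]
tool_rot: [0.008, 0.932, 0.012, 0.363]
ft_force: [-0.3, 0.5, 1.8]
clock: 45.08
eef_pos: [0.4961, -0.0525, 0.1067]
tool_rot: [0.007, 0.931, 0.012, 0.365]
ft_force: [-3.3, 1.5, 8.2]
grip_width: 0.038
grasp_force: 63.2
top lid (array([ 0.4868, -0.0528]), np.float32(38.585865)) jar (array([ 0.4868, -0.0516]), np.float32(38.16032))
side lid (array([ 0.4852, -0.053 ]), np.float32(40.79508)) jar (array([ 0.482 , -0.0518]), np.float32(34.58672))
both lid (array([ 0.4854, -0.053 ]), np.float32(78.48103)) jar (array([ 0.484 , -0.0516]), np.float32(69.49448))
```

```bash
python3 -m creep '[0,0,0.002,0,0,0,0,0.003,0,0.045,0,0,0.003,0,0.055,0,0,0.003,0,0.06,0,0,0.003,0,0.06]'; python3 -m creep '[0,0,0.01,0,0.06,0,0,0.03,0,0.06,0,0,0.06,0,0.06,0,0,0.1,0,0.06,0,0,0.14,0,0.06,0,0,0.16,0,0.06]'; cat > s7.py <<'E'
from fit import *
V=views()
for n,cs in(('top',[V['top']]),('side',[V['side']])):
  for z in (.083,.087,.091,.095,.105): print(n,z,*fit(cs,(.484,-.052),edge(.062,z)))
  print('hubtop',fit(cs,(.484,-.052),ridge(.0155,.135)))
for k in V:
  for t,z in(('scoop',0),('scoop_lip',.038),('scoop_grip',.045),('lid_hub',.12),('bottle',0),('beaker',0),('tube_rack',0),('ball0_center',.011)):
    print(k,t,[(round(d['score'],2),atz(V[k][1],np.array(d['centre'])*S,z)) for d in bot.place_of(k,t)[:3]])
E
python3 s7.py
```

```text
clock: 45.8
eef_pos: [0.4938, -0.0522, 0.107]
tool_rot: [0.008, 0.932, 0.013, 0.362]
ft_force: [0.0, 0.6, -0.4]
grip_width: 0.0599
grasp_force: 0.0
clock: 46.3
eef_pos: [0.4958, -0.0526, 0.2738]
tool_rot: [0.007, 0.931, 0.012, 0.366]
ft_force: [0.3, -0.5, 0.8]
grip_width: 0.0601
grasp_force: 0.0
top 0.083 [ 0.4854 -0.0532] 34.381836
top 0.087 [ 0.4848 -0.0532] 34.31797
top 0.091 [ 0.4844 -0.053 ] 34.24787
top 0.095 [ 0.4842 -0.0526] 34.20963
top 0.105 [ 0.4834 -0.0516] 33.651134
hubtop (array([ 0.4822, -0.0508]), np.float32(38.173714))
side 0.083 [ 0.4768 -0.0506] 38.919598
side 0.087 [ 0.4798 -0.0516] 39.365334
side 0.091 [ 0.483  -0.0526] 39.60725
side 0.095 [ 0.4864 -0.0536] 39.63524
side 0.105 [ 0.4948 -0.0556] 39.01179
hubtop (array([ 0.4818, -0.0518]), np.float32(8.644363))
top scoop [(0.97, array([ 0.5244, -0.1775,  0.    ]))]
top scoop_lip [(0.79, array([ 0.5948, -0.1862,  0.038 ])), (0.5, array([ 0.4833, -0.0572,  0.038 ]))]
top scoop_grip [(0.85, array([ 0.4357, -0.1759,  0.045 ])), (0.15, array([ 0.6555, -0.3541,  0.045 ]))]
top lid_hub [(0.93, array([ 0.4873, -0.0487,  0.
[... 180 characters left out ...]
,  0.    ]))]
top beaker [(0.91, array([ 0.652 , -0.3576,  0.    ]))]
top tube_rack [(0.7, array([0.3456, 0.4224, 0.    ]))]
top ball0_center []
side scoop [(0.56, array([ 0.5273, -0.1806,  0.    ]))]
side scoop_lip [(0.92, array([ 0.5881, -0.1745,  0.038 ]))]
side scoop_grip [(0.88, array([ 0.4158, -0.1788,  0.045 ]))]
side lid_hub [(0.94, array([ 0.402 , -0.3149,  0.12  ])), (0.92, array([ 0.4944, -0.0587,  0.12  ])), (0.77, array([0.4711, 0.0945, 0.12  ]))]
side bottle [(0.88, array([ 0.6822, -0.1324,  0.    ])), (0.67, array([ 0.6577, -0.3549,  0.    ]))]
side beaker [(0.87, array([ 0.6623, -0.359 ,  0.    ]))]
side tube_rack [(0.74, array([0.3619, 0.4263, 0.    ]))]
side ball0_center []
```

```bash
python3 -c "
from workcell import bot;print(bot.job_done())"
```

```text
the job is handed in; nothing more can be done
None
```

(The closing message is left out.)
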